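# Put the weld-backing bars away groove up in the paddle-latch box

### The arm

A 6-joint arm with a two-finger parallel gripper is mounted at the origin on a cart in front of the work surface, level with it; the furniture and walls round the work are solid. World frame = base frame: x ahead of the robot, y to its left, z up, the work surface at z = 0. Lengths are in mm, angles in rad, forces in N, time in s.
With the tool pointing down it reaches from about 300 to 775 mm from the base axis. Payload 14.6 kg.
Tool frame: the origin (TCP) lies at the very end of the fingers, on their centre line; the grasp point (between the pads) lies 19 mm behind it; z points along the fingers, y is the line along which they close (so a half turn about z gives the same grasp; the last joint's range is limited). The gripper opens to 94 mm and grips with 3 to 60 N. Pads are 16 mm wide; open, the fingers measure 119 mm over their backs; the gripper's body (75 mm by 177 mm) begins 78 mm behind the grasp point.
Start: joints at [-1.406, 0.3, 1.521, -0, 1.321, -0.067], TCP at [126.345, -535.281, 205.446] pointing down, gripper open.
Joint ranges: [-3.03, 3.03], [-0.79, 2.21], [0.23, 2.52], [-1.04, 4.18], [0, 3.07], [-2.55, 2.55]. Speed limits (rad/s): [2.22, 2.22, 2.57, 3.14, 3.14, 3.14].

### API

Orientations are given as [roll, pitch, yaw] about the fixed x, y, z axes, in that order (R = Rz(yaw) Ry(pitch) Rx(roll)).
In Python, from cell import manip, camera, get_calibration gives the robot as it stands. The module is installed in compiled form; this text tells all that it offers.
- The arm moves only by the tool jog_arm, never from a script. Its argument "plan" is one flat list of numbers, 6 for each row, row after row: the shift along the world's x, y, z in m, then the turn, a rotation vector about the world's x, y, z in degrees. A call has 1 to 20 rows; each row is the pose to reach, as a shift and turn from the pose commanded when the call began; what a row does not reach only later rows make up. A row lasts 1/10 s, in which the tool goes at most 50 mm and 8.59 degrees, less where a joint would pass 70% of its speed; a pose out of reach is approached as far as the arm can. A call with a gripper value outside its range is refused whole. "claw" is the finger opening in m, from 0 to 0.094, set as the call begins (left out, the last holds). The fingers move at their own pace and stop on an object; "force" is the grip in N (left out, the last holds). Time passes only in rows, so rows that repeat a pose let the fingers close. It gives the time, the measured TCP pose, the force, the opening and the grip force at its end, in the units of the state.
- manip.read_state(): the state, without advancing time (a new reading comes with each control period).
- camera(name): name is "side" or "top"; returns (picture, depth): 420x560x3 uint8, red, green, blue; 420x560 float32, mm along the optical axis (not along the pixel's ray), 0 where there is no reading.
- get_calibration(name): a dict with "fx", "fy", "cx", "cy" (pixels), "origin" and "attitude" of the camera in the world. Camera axes: x right, y down, z forward; pixel columns grow to the right and rows downward; lengths in mm; the calibration is good to about 2 mm. A picture is of the moment at which its call begins. get_calibration takes no time and is no camera call.
- manip.sign_off(): hands the job in; it is judged then, once.
The state is a dict: "clock": time; "joints": joint angles; "qd": joint speeds; "effort": joint torques, N m; "eef_pos": TCP position; "eef_rot": TCP orientation; "wrist_force": force on the tool from outside, world axes, zero at the start; "moment": the same for the moment, N m; "finger_gap": finger opening in mm; "finger_force": force on a finger pad.
Only numpy, scipy, OpenCV 4.12 (cv2) and the standard library are available. Lean on these libraries where they do the work, as an engineer would, in place of code of your own. Each camera call takes 0.05 s, during which the arm holds its last target. There are 200 camera calls.

### The job

Pull up the recessed paddle in the lid of the flat grey steel box to trip its latch, raise the lid right up past upright, and lay all the aluminium backing bars from the table flat on the floor of the box, each with its grooved face up; bars that lie groove down have to be turned over. Then shut the lid so that it latches, with the paddle home, and leave the other things on the table where they are.

Things in the scene. Friction and masses are not known exactly. Their poses are not given: they have to be found in the camera images.
- box: flat grey steel box, fixed: 175 (x) x 280 (y) x 76 mm high without lid, walls and floor 4 mm (inside 167 x 272 mm, inner floor 4 mm above the table). Origin at the centre of its underside; x points from its front to the hinge side. A strike bar for the latch sticks 8 mm into the box at the middle of the front wall, 42 to 46 mm above the table. Turned a little differently each time
- lid (a joint): hinge of the lid along the rear (+x) top edge of the box: 0 = shut, grows as the front rises, stop at 1.85 rad (leaning back). Lid 0.7 kg on a stiff hinge that holds it at whatever angle it is left; it takes up to 10 N at the front edge to swing. From about 0.09 rad down the bevelled latch bolt rides on the strike bar; pressed on with 10 to 15 N at its front edge the lid snaps shut (under 0.02 rad)
- lid_hinge (a point): point on the hinge axis, at the middle of the lid's rear edge, 77 mm above the table; axis along the box's y. The lid is 184 (x) x 290 (y) x 4 mm; in it hangs a dish (130 mm along y, 70 mm along x, 34 mm deep, 82 to 152 mm in front of the hinge) holding the paddle; the latch bolt reaches 51 mm below the hinge when shut
- lid_front (a point): middle of the front edge of the lid, on its upper face, 182 mm in front of the hinge axis (81 mm above the table when shut)
- paddle (a joint): spring hinge of the paddle (axis along the box's y, 88 mm in front of the lid hinge and 4 mm below it): 0 = home, grows as its front is pulled up, stop at 0.5 rad. It takes 1 to 3 N at the grip; the latch bolt clears the strike bar at about 0.3 rad, and the same pull then raises the lid
- paddle_grip (a point): centre of the paddle's grip, a bar 14 mm thick, 44 mm long along the box's y, at the paddle's front edge, 133 mm in front of the lid hinge; its top is about flush with the lid. Free dish: 43 mm beside each end, 12 mm in front, 27 mm below its centre. It can be pinched by its two ends from above and turns between the fingers as the lid swings
- bar_a: aluminium weld-backing bar, lying groove up at the start. 110 x 50 x 16 mm, 0.2 to 0.3 kg; one broad face plain, the other with a groove 24 mm wide, 6 mm deep along the middle of its whole length. Origin at its centre (8 mm from either broad face); x along its length, y across its width, z out of the GROOVED face (up when the groove is up). It can stand on its 50 x 16 mm end. May be absent
- bar_b: aluminium weld-backing bar, lying groove down at the start. 110 x 50 x 16 mm, 0.2 to 0.3 kg; one broad face plain, the other with a groove 24 mm wide, 6 mm deep along the middle of its whole length. Origin at its centre (8 mm from either broad face); x along its length, y across its width, z out of the GROOVED face (up when the groove is up). It can stand on its 50 x 16 mm end. May be absent
- bar_c: aluminium weld-backing bar, lying groove down at the start. 110 x 50 x 16 mm, 0.2 to 0.3 kg; one broad face plain, the other with a groove 24 mm wide, 6 mm deep along the middle of its whole length. Origin at its centre (8 mm from either broad face); x along its length, y across its width, z out of the GROOVED face (up when the groove is up). It can stand on its 50 x 16 mm end. May be absent
- soapstone: thin steel marker holder, 12 x 122 x 8 mm. A bystander, to be left where it is; origin at the centre of its underside
- magnet_big: flat arrow-shaped weld magnet with red faces, 85 x 85 x 14 mm. A bystander, to be left where it is; origin at the centre of its underside
- tee_piece: small dark steel T bracket, 50 x 70 x 40 mm, behind the bars. A bystander, to be left where it is; origin at the centre of its underside. Tall equipment stands along the back of the table; a torch stand with an upright stands at its back left, near x 0.72, y 0.285
- flat_bar: dark flat steel offcut, 35 x 95 x 6 mm. A bystander, to be left where it is; origin at the centre of its underside

How it is judged:
By the outcome, as a careful person would: the job done as asked, in the order asked, and still so for the second after the job is handed in, with the robot touching nothing.
Of bar_a, bar_b, bar_c only 2 to 3 are there at a start; the rules pass over those that are not, and their reading is None.
At some moment in a run one of bar_a, bar_b, bar_c may be knocked a few centimetres aside while the robot is not near it.
Once in a run the grip may slacken for a moment while it holds something.
It also fails if it takes over 210 s, if anything falls off the work surface, if the arm or the gripper's body presses on something with over 40 N, if the wrist force passes 120 N, or if a joint passes its speed limit or range.

## Working session

There is one attempt and no reset: what is moved stays moved. The work goes in short steps, Python scripts to look and compute and a tool call to move; the robot and the scene stay as the last step left them, time stands still between calls to the robot, and variables do not carry over. Pictures are saved under pics/ and viewed, at most 14 in all, crops included, and the job is handed in when it is done.

Besides the shell and the picture viewer there is one more tool, called after "Call:" by a JSON object that holds its "fn" and its "kwargs". jog_arm: Moves the arm, as the interface text tells. Its arguments: {"type":"object","properties":{"plan":{"type":"array"},"claw":{"type":"number"},"force":{"type":"number"}},"required":["plan"]}

```bash
mkdir -p pics; cat > h.py <<'E'
import numpy as np, cv2
from cell import manip, camera, get_calibration
from scipy.spatial.transform import Rotation as R
def cal(n):
    c=get_calibration(n); return c
def shot(n,f=None):
    p,d=camera(n)
    if f: cv2.imwrite('pics/'+f,p[:,:,::-1])
    return p,d
E
python3 - <<'E'
from h import *
for n in('top','side'):
    p,d=shot(n,n+'0.png'); np.savez(n+'0.npz',p=p,d=d); print(cal(n))
print(manip.read_state())
E
```

```text
{'fx': 416.0744025818335, 'fy': 416.0744025818335, 'cx': 270.8069538178508, 'cy': 208.79480640720058, 'origin': array([ 493.87175105,   26.28197567, 1057.475961  ]), 'attitude': array([-3.08508782e+00, -9.89776706e-04, -1.55294587e+00])}
{'fx': 469.18028154349844, 'fy': 469.18028154349844, 'cx': 272.8960878148857, 'cy': 210.46602957033497, 'origin': array([505.95485458, 859.19536781, 557.83029456]), 'attitude': array([-2.08757568, -0.00655526, -3.10201781])}
{'clock': 0.1, 'joints': array([-1.40559194e+00,  3.00394093e-01,  1.52150434e+00, -5.69179817e-06,
        1.32067361e+00, -6.66005659e-02]), 'qd': array([ 3.35668224e-04, -2.03542062e-03, -1.39765807e-03,  2.34698566e-04,
        8.64912874e-05,  3.63207604e-04]), 'effort': array([ 1.05426116e-03, -5.32645476e+01, -3.53281689e+01,  7.09385052e-02,
        2.35204009e-02, -5.62017726e-05]), 'eef_pos': array([ 126.31271095, -535.07033565,  204.96102614]), 'eef_rot': array([-3.14061507e+00, -5.96785401e-05,  2.31806339e-01]), 'wrist_force': array([ 0.74987433, -0.22743485, -0.33003105]), 'moment': array([-0.06373977, -0.01910245,  0.02152764]), 'finger_force': 0.0, 'finger_gap': 93.7728980526965}
```

View pics/top0.png

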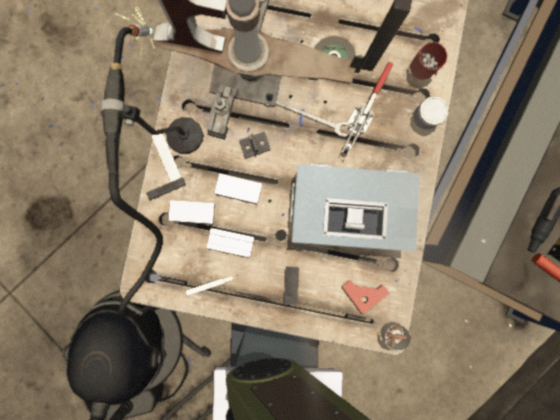

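View pics/side0.png

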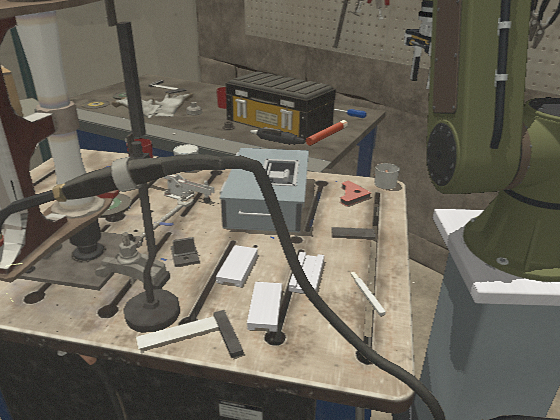

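The top view shows three white bars at about (238,188), (191,212) and (231,242). Only the last shows groove lines. The lidded box is at (355,208) with the paddle grip at (355,218). The hose runs left of the bars.

```bash
cat >> h.py <<'E'
def ray(n,uv):
    c=cal(n); uv=np.atleast_2d(uv).astype(float)
    Rm=R.from_euler('xyz',c['attitude']).as_matrix()
    d=np.c_[(uv[:,0]-c['cx'])/c['fx'],(uv[:,1]-c['cy'])/c['fy'],np.ones(len(uv))]@Rm.T
    return c['origin'],d
def onz(n,uv,z):
    o,d=ray(n,uv); return o+d*((z-o[2])/d[:,2])[:,None]
def pts(n,dep):
    v,u=np.mgrid[:420,:560]; o,d=ray(n,np.c_[u.ravel(),v.ravel()])
    return (o+d*dep.reshape(-1,1)).reshape(420,560,3)
def rect(n,mask,z):
    c=max(cv2.findContours(mask.astype(np.uint8),cv2.RETR_EXTERNAL,cv2.CHAIN_APPROX_NONE)[0],key=cv2.contourArea)
    P=onz(n,c.reshape(-1,2),z)[:,:2]
    (x,y),(w,h),a=cv2.minAreaRect(P.astype(np.float32))
    if w<h: w,h,a=h,w,a+90
    return x,y,w,h,(a+90)%180-90
E
python3 - <<'E'
from h import *
t=np.load('top0.npz');p,d=t['p'],t['d'];P=pts('top',d)
g=p.min(2)
n,l,s,c=cv2.connectedComponentsWithStats((g>190).astype(np.uint8))
for i in range(1,n):
    if s[i,4]>150 and 120<c[i][0]<450 and c[i][1]<330:
        m=l==i; print(c[i].round(),s[i,4],np.round(rect('top',m,16),1),'zmed',np.median(P[m][:,2]).round(1))
# lid by height
Z=P[:,:,2]; m=(Z>72)&(Z<90); m[:,:270]=0;m[:,440:]=0;m[:150]=0;m[270:]=0
print('lid',np.round(rect('top',m,81),1),np.median(Z[m]))
for uv in [(355,218),(348,218),(362,218),(335,205),(290,285),(365,295),(255,145),(210,285),(160,188),(164,160),(185,135),(130,110),(120,190),(157,240)]: print(uv,P[uv[1],uv[0]].round(0))
cv2.imwrite('pics/lidz.png',cv2.resize(p[150:270,270:440,::-1],None,fx=4.5,fy=4.5,interpolation=cv2.INTER_CUBIC))
E
```

```text
[212.   3.] 209 [1077.5  193.8   80.    23.9  -88.9] zmed 313.9
[434. 110.] 583 [ 8.119e+02 -3.840e+02  6.750e+01  6.610e+01 -1.000e-01] zmed 54.4
[337. 121.] 170 [ 774.3 -126.3  124.8   55.8  -84. ] zmed 5.1
[166. 157.] 542 [681.2 293.6 125.5  29.4  24.7] zmed 6.5
[328. 198.] 3562 [ 567.  -152.8  234.   195.4   87.3] zmed 80.6
[238. 188.] 892 [603.6 110.  111.9  51.   77.7] zmed 15.4
[191. 211.] 893 [543.1 226.1 110.9  51.8  87.7] zmed 15.8
[355. 217.] 267 [ 534.9 -185.9   45.2   41.3   -4.2] zmed 74.5
[230. 242.] 899 [467.3 127.3 111.9  50.7  79. ] zmed 12.7
[208. 286.] 218 [360.  175.9 120.4  12.5 -70.6] zmed 7.2
lid [ 559.7 -172.8  289.8  188.9   86.7] 80.2373496221403
(355, 218) [ 531. -173.   74.]
(348, 218) [ 531. -157.   75.]
(362, 218) [ 533. -196.   44.]
(335, 205) [ 561. -125.   77.]
(290, 285) [364. -25.  10.]
(365, 295) [ 343. -211.   16.]
(255, 145) [709.  68.  40.]
(210, 285) [360. 175.   8.]
(160, 188) [601. 308.   9.]
(164, 160) [673. 301.   5.]
(185, 135) [733. 244.  31.]
(130, 110) [709. 282. 322.]
(120, 190) [ 668.  690. -763.]
(157, 240) [472. 285. 105.]
```

View pics/lidz.png

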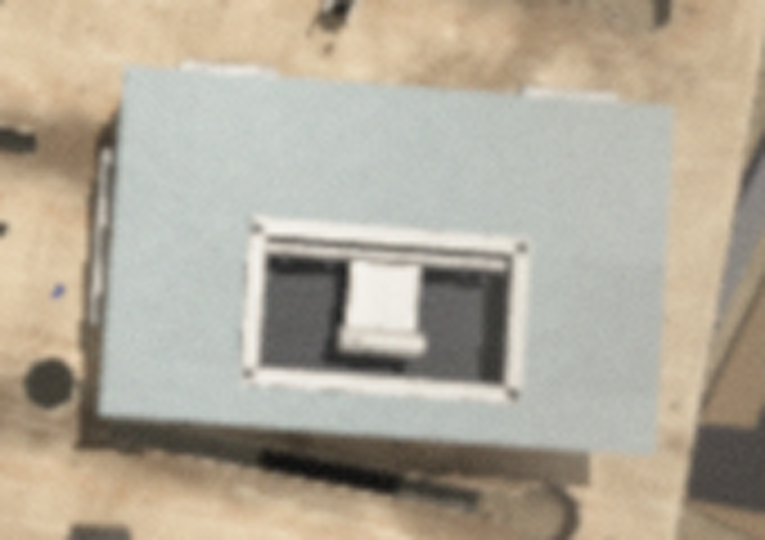

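The lid crop shows lid corners at about (98,415), (655,452), (672,105) and (122,70). The paddle grip is at (382,343) in the crop, with its plate behind it.

```bash
python3 - <<'E'
from h import *
f=lambda a:np.array(a)/4.5+[270-.4,150-.4]
c=onz('top',f([(98,415),(655,452),(672,105),(122,70)]),81); print(c.round(1))
fm=(c[0]+c[1])/2; rm=(c[2]+c[3])/2
yv=c[0]-c[1]; y2=c[3]-c[2]; print('len',np.hypot(*yv[:2]),np.hypot(*(rm-fm)[:2]),np.degrees([np.arctan2(v[1],v[0]) for v in(yv,y2,rm-fm)]))
a=np.arctan2((yv+y2)[1],(yv+y2)[0])-np.pi/2; ex=np.array([np.cos(a),np.sin(a)]);print('yaw',np.degrees(a),'centre',c.mean(0), 'ex',ex)
h=c.mean(0)[:2]+90*ex; print('hinge',h,'grip pred',h-133*ex)
print('grip meas',onz('top',f([(382,343),(340,340),(426,347)]),79))
E
```

```text
[[ 472.6  -23.2   81. ]
 [ 458.6 -312.9   81. ]
 [ 640.2 -322.1   81. ]
 [ 653.6  -33.1   81. ]]
len 290.0277790672513 181.58440108659346 [87.23144908 87.36263628 -3.02014494]
yaw -2.7030337729786065 centre [ 556.23509482 -172.84141669   81.        ] ex [ 0.99888738 -0.04715934]
hinge [ 646.13495896 -177.08575739] grip pred [ 513.28293751 -170.81356502]
grip meas [[ 512.66958204 -171.07463823   79.        ]
 [ 513.84359756 -149.12435411   79.        ]
 [ 510.9924995  -194.06927007   79.        ]]
```

Call:
{"fn": "jog_arm", "kwargs": {"plan": [0.1, 0.09, 0, 0, 0, -4, 0.2, 0.18, 0, 0, 0, -8, 0.3, 0.27, 0, 0, 0, -12, 0.387, 0.364, -0.05, 0, 0, -16.1, 0.387, 0.364, -0.05, 0, 0, -16.1, 0.387, 0.364, -0.05, 0, 0, -16.1, 0.387, 0.364, -0.05, 0, 0, -16.1, 0.387, 0.364, -0.05, 0, 0, -16.1, 0.387, 0.364, -0.05, 0, 0, -16.1, 0.387, 0.364, -0.05, 0, 0, -16.1, 0.387, 0.364, -0.05, 0, 0, -16.1, 0.387, 0.364, -0.05, 0, 0, -16.1, 0.387, 0.364, -0.05, 0, 0, -16.1, 0.387, 0.364, -0.05, 0, 0, -16.1, 0.387, 0.364, -0.05, 0, 0, -16.1, 0.387, 0.364, -0.05, 0, 0, -16.1, 0.387, 0.364, -0.05, 0, 0, -16.1], "claw": 0.07, "force": 40}}

```text
clock: 1.8
eef_pos: [513.1, -171.8, 155.6]
eef_rot: [3.142, -0.0, -0.05]
wrist_force: [-0.9, -0.6, -0.7]
finger_gap: 70.1
finger_force: 0.0
```

Call:
{"fn": "jog_arm", "kwargs": {"plan": [0, 0.001, -0.03, 0, 0, 0, 0, 0.001, -0.05, 0, 0, 0, 0, 0.001, -0.07, 0, 0, 0, 0, 0.001, -0.085, 0, 0, 0, 0, 0.001, -0.098, 0, 0, 0, 0, 0.001, -0.098, 0, 0, 0, 0, 0.001, -0.098, 0, 0, 0]}}

```text
clock: 2.5
eef_pos: [513.5, -170.5, 57.9]
eef_rot: [3.141, -0.0, -0.049]
wrist_force: [0.4, 0.1, 0.4]
finger_gap: 70.0
finger_force: 0.0
```

Call:
{"fn": "jog_arm", "kwargs": {"plan": [0, 0, 0, 0, 0, 0, 0, 0, 0, 0, 0, 0, 0, 0, 0, 0, 0, 0, 0, 0, 0, 0, 0, 0, 0, 0, 0, 0, 0, 0, 0, 0, 0, 0, 0, 0, 0, 0, 0, 0, 0, 0], "claw": 0.03, "force": 35}}

```text
clock: 3.2
eef_pos: [513.4, -172.2, 57.9]
eef_rot: [3.138, -0.001, -0.049]
wrist_force: [-2.4, -15.0, -0.3]
finger_gap: 43.7
finger_force: 35.0
```

```bash
python3 - <<'E'
import numpy as np
# grip centre in box frame relative to hinge, ramps: paddle first 0->.5, then lid
# world offsets from start; ex=(.9989,-.047)
def g(p,t):
    x,z=-(88+45*np.cos(p)),-4+45*np.sin(p)
    c,s=np.cos(t),np.sin(t)
    # rotate about hinge: front rises
    return x*c+z*s, -x*s+z*c
s0=np.array(g(0,0))
from scipy.spatial.transform import Rotation as R
def row(p,t,tilt):
    gx,gz=np.array(g(p,t))-s0
    # tool tilts with lid (rotation about +y box): grasp pt 19 behind tcp
    dx,dz=-19*np.sin(tilt),-19*np.cos(tilt)+19   # tcp offset change; tool z=(-sin,.,-cos)
    X,Z=(gx+dx)/1000,(gz+dz)/1000
    return X*.9988,-X*.049,Z
for p,t,ti in [(.1,0,0),(.2,0,0),(.3,0,0),(.4,0,0),(.5,0,0)]+[(.5,k*.1,0.2*k*.1) for k in range(1,14)]:
    print(p,round(t,2),np.round(row(p,t,ti),3),round(np.degrees(ti),1))
E
```

```text
0.1 0 [ 0.    -0.     0.004] 0.0
0.2 0 [ 0.001 -0.     0.009] 0.0
0.3 0 [ 0.002 -0.     0.013] 0.0
0.4 0 [ 0.004 -0.     0.018] 0.0
0.5 0 [ 0.006 -0.     0.022] 0.0
0.5 0.1 [ 0.008 -0.     0.034] 1.1
0.5 0.2 [ 0.011 -0.001  0.047] 2.3
0.5 0.3 [ 0.015 -0.001  0.058] 3.4
0.5 0.4 [ 0.021 -0.001  0.07 ] 4.6
0.5 0.5 [ 0.028 -0.001  0.081] 5.7
0.5 0.6 [ 0.035 -0.002  0.091] 6.9
0.5 0.7 [ 0.044 -0.002  0.1  ] 8.0
0.5 0.8 [ 0.054 -0.003  0.108] 9.2
0.5 0.9 [ 0.064 -0.003  0.115] 10.3
0.5 1.0 [ 0.075 -0.004  0.121] 11.5
0.5 1.1 [ 0.087 -0.004  0.126] 12.6
0.5 1.2 [ 0.099 -0.005  0.13 ] 13.8
0.5 1.3 [ 0.111 -0.005  0.132] 14.9
```

Call:
{"fn": "jog_arm", "kwargs": {"plan": [0, -0.002, 0.004, 0, 0, 0, 0.001, -0.0025, 0.009, 0, 0, 0, 0.002, -0.0025, 0.013, 0, 0, 0, 0.004, -0.0025, 0.018, 0, 0, 0, 0.006, -0.0025, 0.022, 0, 0, 0, 0.008, -0.0025, 0.034, 0, 1.1, 0, 0.011, -0.0035, 0.047, 0, 2.3, 0, 0.015, -0.0035, 0.058, 0, 3.4, 0, 0.021, -0.0035, 0.07, 0, 4.6, 0, 0.028, -0.0035, 0.081, 0, 5.7, 0, 0.028, -0.0035, 0.081, 0, 5.7, 0, 0.028, -0.0035, 0.081, 0, 5.7, 0]}}

```text
clock: 4.4
eef_pos: [541.3, -174.1, 139.4]
eef_rot: [3.136, 0.099, -0.049]
wrist_force: [-6.9, -2.0, 2.2]
finger_gap: 43.7
finger_force: 35.0
```

Lid is coming up. Continuing (offsets relative to the current commanded pose).

Call:
{"fn": "jog_arm", "kwargs": {"plan": [0.007, -0.0005, 0.01, 0, 1.2, 0, 0.016, -0.0005, 0.019, 0, 2.3, 0, 0.026, -0.001, 0.027, 0, 3.5, 0, 0.036, -0.001, 0.034, 0, 4.6, 0, 0.047, -0.0015, 0.04, 0, 5.8, 0, 0.059, -0.0015, 0.045, 0, 6.9, 0, 0.071, -0.002, 0.049, 0, 8.1, 0, 0.071, -0.002, 0.049, 0, 8.1, 0, 0.071, -0.002, 0.049, 0, 8.1, 0]}}

```text
clock: 5.3
eef_pos: [612.4, -177.9, 188.4]
eef_rot: [3.126, 0.239, -0.053]
wrist_force: [-6.2, -11.9, 0.8]
finger_gap: 43.2
finger_force: 35.0
```

```bash
python3 - <<'E'
from h import *
p,d=shot('side','s1.png'); s=manip.read_state(); print(s['joints'].round(3),s['wrist_force'])
E
```

```text
[-0.308  0.663  1.05  -0.075  1.656  1.316] [ -4.6934407  -11.71375849   0.54513218]
```

View pics/s1.png

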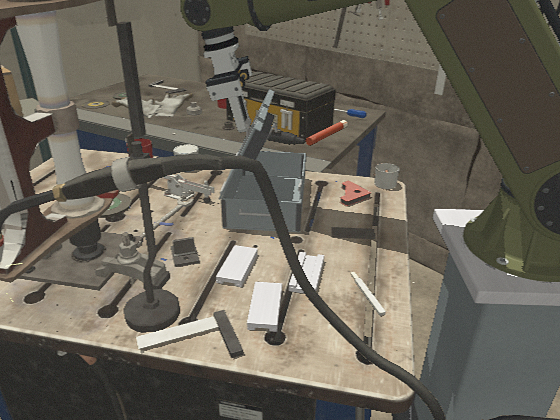

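The side view shows the lid at about 65–70° with the gripper at (235,110), and the bars still in place. I'll release, then push the lid from the inside.

Call:
{"fn": "jog_arm", "kwargs": {"plan": [0, 0, 0, 0, 0, 0, 0, 0, 0, 0, 0, 0, 0, 0, 0, 0, 0, 0, 0, 0, 0, 0, 0, 0, 0.006, 0, 0.025, 0, 0, 0, 0.015, 0, 0.06, 0, 0, 0, 0.028, 0, 0.115, 0, 0, 0, 0.028, 0, 0.115, 0, 0, 0, -0.02, 0.04, 0.115, 0, -6, 0, -0.06, 0.07, 0.115, 0, -10, 0, -0.1, 0.1, 0.115, 0, -13.7, 0, -0.1, 0.1, 0.115, 0, -13.7, 0, -0.1, 0.1, 0.115, 0, -13.7, 0, -0.1, 0.1, 0.115, 0, -13.7, 0], "claw": 0.075}}

```text
clock: 6.75
eef_pos: [511.1, -74.6, 303.5]
eef_rot: [3.141, -0.0, -0.048]
wrist_force: [0.9, 0.0, 0.4]
finger_gap: 75.3
finger_force: 0.0
```

Call:
{"fn": "jog_arm", "kwargs": {"plan": [0, 0, -0.05, 0, 0, 0, 0, 0, -0.098, 0, 0, 0, 0, 0, -0.098, 0, 0, 0, 0.02, -0.001, -0.098, 0, 0, 0, 0.04, -0.002, -0.098, 0, 0, 0, 0.05, -0.0025, -0.098, 0, 0, 0, 0.06, -0.003, -0.098, 0, 0, 0, 0.07, -0.0035, -0.098, 0, 0, 0, 0.08, -0.004, -0.098, 0, 0, 0, 0.09, -0.0045, -0.098, 0, 0, 0], "claw": 0.02}}

```text
clock: 7.75
eef_pos: [603.0, -80.7, 206.6]
eef_rot: [3.141, 0.001, -0.049]
wrist_force: [-5.8, 0.6, 4.6]
finger_gap: 20.1
finger_force: 3.3
```

Call:
{"fn": "jog_arm", "kwargs": {"plan": [0.01, -0.0005, 0, 0, 0, 0, 0.02, -0.001, 0, 0, 0, 0, 0.03, -0.0015, 0, 0, 0, 0, 0.04, -0.002, 0, 0, 0, 0, 0.05, -0.0025, 0, 0, 0, 0, 0.058, -0.003, 0, 0, 0, 0, 0.064, -0.003, 0, 0, 0, 0, 0.068, -0.003, 0, 0, 0, 0, 0.068, -0.003, 0, 0, 0, 0]}}

```text
clock: 8.65
eef_pos: [670.7, -83.5, 204.8]
eef_rot: [3.141, 0.002, -0.049]
wrist_force: [-0.7, -0.9, -1.7]
finger_gap: 19.9
finger_force: 0.7
```

```bash
python3 - <<'E'
from h import *
p,d=shot('side','s2.png'); s=manip.read_state(); print(s['joints'].round(3),s['wrist_force'])
E
```

```text
[-0.178  0.591  1.108 -0.     1.444  1.442] [-1.43041417 -0.14907802 -0.70620008]
```

View pics/s2.png

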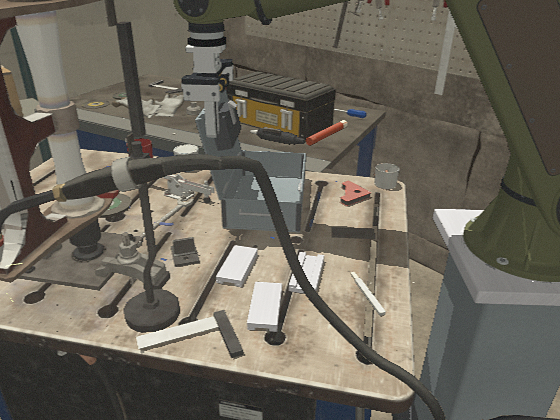

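The lid now leans back and the box is open, so I'll re-check the bars and go to bar_a.

```bash
cat >> h.py <<'E'
def bars(f=None):
    p,d=shot('top',f); P=pts('top',d)
    n,l,s,c=cv2.connectedComponentsWithStats((p.min(2)>190).astype(np.uint8))
    for i in range(1,n):
        if 500<s[i,4]<1400 and 120<c[i][0]<450 and 140<c[i][1]<330:
            m=l==i; print(c[i].round(),s[i,4],np.round(rect('top',m,16),1),'z',np.median(P[m][:,2]).round(1))
    print(manip.read_state()['eef_pos'].round(1))
    return p,P
E
python3 -c "
from h import *
bars()"
```

```text
[166. 159.] 681 [677.8 284.8 126.6  73.7   9.3] z 5.9
[238. 188.] 932 [603.7 109.5 116.6  51.7  77.8] z 15.3
[389. 217.] 1058 [ 535.7 -271.3  135.5   57.8    0. ] z 3.3
[191. 210.] 1013 [550.4 226.4 113.   66.8  87.1] z 15.2
[230. 242.] 933 [467.4 128.3 115.7  51.6  79. ] z 12.6
[215. 275.] 646 [375.6 166.5 138.8  77.3 -34.6] z 0.4
[670.6 -83.4 205.1]
```

Call:
{"fn": "jog_arm", "kwargs": {"plan": [-0.03, 0.02, 0, 0, 0, 8, -0.06, 0.06, 0, 0, 0, 16, -0.09, 0.1, 0, 0, 0, 24, -0.13, 0.14, 0, 0, 0, 32, -0.16, 0.17, 0, 0, 0, 40, -0.19, 0.2, 0, 0, 0, 48, -0.203, 0.211, -0.02, 0, 0, 56, -0.203, 0.211, -0.04, 0, 0, 64, -0.203, 0.211, -0.07, 0, 0, 72, -0.203, 0.211, -0.1, 0, 0, 80, -0.203, 0.211, -0.1, 0, 0, 81.8, -0.203, 0.211, -0.1, 0, 0, 81.8, -0.203, 0.211, -0.1, 0, 0, 81.8], "claw": 0.085}}

```text
clock: 10.05
eef_pos: [468.0, 127.9, 105.4]
eef_rot: [3.14, 0.001, 1.377]
wrist_force: [0.0, -0.8, 0.1]
finger_gap: 85.2
finger_force: 0.0
```

Call:
{"fn": "jog_arm", "kwargs": {"plan": [0, 0, -0.04, 0, 0, 0, 0, 0, -0.07, 0, 0, 0, 0, 0, -0.09, 0, 0, 0, 0, 0, -0.101, 0, 0, 0, 0, 0, -0.101, 0, 0, 0, 0, 0, -0.101, 0, 0, 0]}}

```text
clock: 10.65
eef_pos: [468.1, 127.9, 4.5]
eef_rot: [3.14, 0.001, 1.378]
wrist_force: [0.3, -0.7, 0.9]
finger_gap: 85.1
finger_force: 0.0
```

Call:
{"fn": "jog_arm", "kwargs": {"plan": [0, 0, 0, 0, 0, 0, 0, 0, 0, 0, 0, 0, 0, 0, 0, 0, 0, 0, 0, 0, 0, 0, 0, 0, 0, 0, 0, 0, 0, 0, 0, 0, 0, 0, 0, 0, 0, 0, 0, 0, 0, 0, 0, 0, 0, 0, 0, 0], "claw": 0.04, "force": 40}}

```text
clock: 11.45
eef_pos: [467.4, 127.7, 3.6]
eef_rot: [3.141, 0.002, 1.379]
wrist_force: [-1.0, -0.5, 3.7]
finger_gap: 49.7
finger_force: 40.0
```

Call:
{"fn": "jog_arm", "kwargs": {"plan": [0, 0, 0.04, 0, 0, 0, 0, 0, 0.08, 0, 0, 0, 0, 0, 0.12, 0, 0, 0, 0, 0, 0.15, 0, 0, 0, 0, 0, 0.15, 0, 0, 0]}}

```text
clock: 11.95
eef_pos: [468.8, 128.0, 156.8]
eef_rot: [3.136, -0.001, 1.379]
wrist_force: [0.4, 0.1, -3.7]
finger_gap: 49.7
finger_force: 40.0
```

Call:
{"fn": "jog_arm", "kwargs": {"plan": [0.01, -0.04, 0, 0, 0, -8, 0.02, -0.08, 0, 0, 0, -16, 0.03, -0.12, 0, 0, 0, -24, 0.04, -0.16, 0, 0, 0, -32, 0.05, -0.2, 0, 0, 0, -40, 0.06, -0.24, 0, 0, 0, -48, 0.07, -0.28, 0, 0, 0, -56, 0.075, -0.32, 0, 0, 0, -64, 0.08, -0.36, 0, 0, 0, -72, 0.085, -0.386, 0, 0, 0, -80, 0.085, -0.386, 0, 0, 0, -81.8, 0.085, -0.386, 0, 0, 0, -81.8, 0.085, -0.386, 0, 0, 0, -81.8]}}

```text
clock: 13.25
eef_pos: [552.0, -257.7, 152.0]
eef_rot: [-3.141, 0.004, -0.048]
wrist_force: [0.5, 0.5, -3.0]
finger_gap: 49.9
finger_force: 40.0
```

```bash
python3 -c "
from h import *
p,P=bars('t3.png'); s=manip.read_state();print(s['eef_rot'],s['finger_gap'])"
```

```text
[166. 160.] 707 [676.6 284.6 129.1  73.7   9.3] z 5.7
[274. 159.] 534 [679.6  29.4 143.6  55.8 -82.9] z -0.8
[192. 208.] 1128 [572.  225.3 113.4 110.1  87.1] z 15.0
[217. 274.] 749 [378.6 164.8 144.5  79.1 -33.6] z 0.2
[ 552.1 -257.6  152.4]
[-3.14102030e+00  3.01754491e-03 -4.73544239e-02] 49.2568818297677
```

View pics/t3.png

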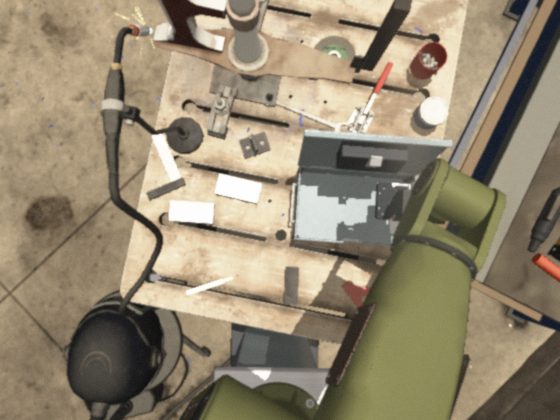

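The top view shows the box open with its lid at (375,150), two bars left at (238,188) and (191,211), and the gripper over the box's right side. Lowering bar_a.

Call:
{"fn": "jog_arm", "kwargs": {"plan": [0, 0, -0.04, 0, 0, 0, 0, 0, -0.08, 0, 0, 0, 0, 0, -0.11, 0, 0, 0, 0, 0, -0.13, 0, 0, 0, 0, 0, -0.138, 0, 0, 0, 0, 0, -0.142, 0, 0, 0, 0, 0, -0.144, 0, 0, 0, 0, 0, -0.144, 0, 0, 0]}}

```text
clock: 14.1
eef_pos: [552.8, -258.4, 10.3]
eef_rot: [3.141, 0.001, -0.049]
wrist_force: [-0.4, 0.5, -2.7]
finger_gap: 49.4
finger_force: 40.0
```

Call:
{"fn": "jog_arm", "kwargs": {"plan": [0, 0, 0, 0, 0, 0, 0, 0, 0, 0, 0, 0, 0, 0, 0, 0, 0, 0, 0, 0, 0, 0, 0, 0], "claw": 0.064}}

```text
clock: 14.5
eef_pos: [552.5, -258.4, 9.8]
eef_rot: [3.141, 0.001, -0.049]
wrist_force: [-1.5, -0.2, 0.1]
finger_gap: 63.8
finger_force: 0.0
```

Call:
{"fn": "jog_arm", "kwargs": {"plan": [0, 0, 0.04, 0, 0, 0, 0, 0, 0.08, 0, 0, 0, 0, 0, 0.12, 0, 0, 0, 0, 0, 0.16, 0, 0, 0, -0.01, 0.05, 0.16, 0, 0, 8, -0.03, 0.09, 0.16, 0, 0, 16, -0.05, 0.13, 0.16, 0, 0, 24, -0.06, 0.17, 0.16, 0, 0, 32, -0.06, 0.21, 0.16, 0, 0, 40, -0.06, 0.25, 0.16, 0, 0, 48, -0.06, 0.29, 0.16, 0, 0, 56, -0.06, 0.32, 0.16, 0, 0, 64, -0.06, 0.32, 0.16, 0, 0, 72, -0.06, 0.32, 0.16, 0, 0, 80, -0.06, 0.32, 0.16, 0, 0, 80]}}

```text
clock: 16.0
eef_pos: [492.3, 62.0, 169.6]
eef_rot: [3.141, 0.002, 1.35]
wrist_force: [0.8, 0.9, 1.1]
finger_gap: 64.1
finger_force: 0.0
```

```bash
python3 -c "
from h import *
p,P=bars('t4.png'); np.save('P4.npy',P)"
```

```text
[166. 158.] 622 [680.4 292.1 125.8  46.2  16.8] z 6.3
[231. 186.] 600 [604.  111.7 112.2  51.6  78. ] z 15.5
[188. 210.] 815 [543.7 227.6 111.1  53.2  87.2] z 15.6
[492.3  61.8 169.6]
```

View pics/t4.png

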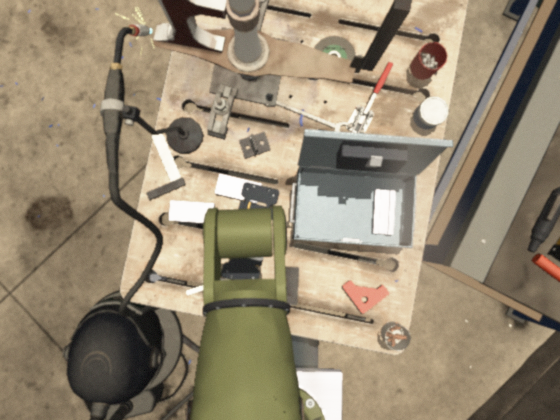

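Bar_a lies in the box at (383,212), groove up. The other two bars are unmoved. Next I'll fit the arm's kinematics to see which flip directions are reachable.

```bash
cat > kin.py <<'E'
import numpy as np
from scipy.optimize import least_squares
from scipy.spatial.transform import Rotation as R
D=[([-1.40559,.300394,1.521504,0,1.32067,-.0666],[126.31,-535.07,204.96],[-3.1406,0,.2318]),
([-.308,.663,1.05,-.075,1.656,1.316],[612.4,-177.9,188.4],[3.126,.239,-.053]),
([-.178,.591,1.108,0,1.444,1.442],[670.65,-83.45,204.95],[3.141,.002,-.049])]
def Ry(a): return R.from_euler('y',a)
def Rz(a): return R.from_euler('z',a)
def fk(q,p):
    # links along local z when angle 0 ; pitch about +y ; j4,j6 roll about local z
    a1,off,z1,L2,L3,e,L6=p
    A=Rz(q[0]); x=A.apply([a1,off,z1])
    A=A*Ry(q[1]); x=x+A.apply([0,0,L2])
    A=A*Ry(q[2]); x=x+A.apply([e,0,L3])
    A=A*Rz(q[3])*Ry(q[4]); x=x+A.apply([0,0,L6]); A=A*Rz(q[5])
    return x,A
E
python3 - <<'E'
from kin import *
from cell import manip
s=manip.read_state(); D.append((s['joints'],s['eef_pos'],s['eef_rot'])); print(s['joints'].round(4).tolist(),s['eef_pos'].round(2).tolist(),s['eef_rot'].round(4).tolist())
for q,x,r in D:
    print((fk(q,[0]*7)[1].inv()*R.from_euler('xyz',r)).as_rotvec().round(3))
f=lambda p:np.r_[np.concatenate([fk(q,p)[0]-x for q,x,r in D]),0.003*(np.array(p)-[100,37,400,450,450,0,300])]
o=least_squares(f,[100,37,400,450,450,0,300]);print(o.x.round(1),np.abs(o.fun[:12]).max())
E
```

```text
[0.0519, 0.2145, 1.7152, -0.0018, 1.2121, 0.2791] [492.34, 61.76, 169.56] [3.1413, 0.0016, 1.3441]
[ 0.    -0.     1.571]
[-0.    -0.     1.571]
[-0.000e+00 -1.000e-03  1.571e+00]
[-0.     0.     1.571]
[ -1.4  36.6 218.8 426.4 447.7  38.8 272.2] 0.12540153081531002
```

```bash
cat >> kin.py <<'E'
PP=[-1.4,36.6,218.8,426.4,447.7,38.8,272.2]
LO=np.array([-3.03,-.79,.23,-1.04,0,-2.55]);HI=np.array([3.03,2.21,2.52,4.18,3.07,2.55])
OFF=R.from_rotvec([0,0,np.pi/2])
def ik(x,Rt,q0):
    def f(q):
        y,A=fk(q,PP); return np.r_[(y-x)/100,((A*OFF).inv()*Rt).as_rotvec()]
    o=least_squares(f,np.clip(q0,LO+1e-3,HI-1e-3),bounds=(LO,HI)); return o.x,np.abs(o.fun).max()
def tool(phi,tilt):
    # tool x along azimuth phi when down; tilt>0: points toward phi
    return R.from_euler('z',phi)*R.from_euler('y',-tilt)*R.from_euler('x',np.pi)
E
python3 - <<'E'
from kin import *
d=np.radians
for loc in [(470,60),(470,100),(520,60)]:
  for g in [-90,-60,-45,-30,0]:
    q=np.array([.1,.2,1.7,0,1.2,1.5]); out=[]
    for t in [0,-15,-30,-15,0,15,30,45,60]:
        z=90 if t>-15 else 60
        T=tool(d(g),d(t)); tz=T.apply([0,0,1])
        q,e=ik(np.array([*loc,z])+19*tz,T,q); out.append((t,e.round(3)))
        if t in(-30,60): print(loc,g,t,'err',e.round(3),q.round(2),'wrist',(np.array([*loc,z])-253*tz).round())
E
```

```text
(470, 60) -90 -30 err 0.004 [-0.22  0.41  1.9   0.61  1.04  2.55] wrist [470. -66. 279.]
(470, 60) -90 60 err 0.857 [ 0.01  0.13  2.08 -0.08  0.62  2.55] wrist [470. 279. 216.]
(470, 60) -60 -30 err 0.0 [-0.16  0.52  1.73  0.42  1.27  2.26] wrist [533. -50. 279.]
(470, 60) -60 60 err 0.629 [ 0.08  0.1   2.16 -0.34  0.44  2.55] wrist [360. 250. 217.]
(470, 60) -45 -30 err 0.0 [-0.12  0.56  1.66  0.32  1.36  2.1 ] wrist [559. -29. 279.]
(470, 60) -45 60 err 0.519 [ 0.09  0.09  2.22 -0.47  0.31  2.55] wrist [315. 215. 217.]
(470, 60) -30 -30 err 0.0 [-0.07  0.59  1.6   0.22  1.43  1.94] wrist [580.  -3. 279.]
(470, 60) -30 60 err 0.415 [ 0.07  0.08  2.28 -0.62  0.16  2.55] wrist [280. 170. 216.]
(470, 60) 0 -30 err 0.0 [0.04 0.63 1.54 0.02 1.5  1.6 ] wrist [596.  60. 279.]
(470, 60) 0 60 err 0.307 [ 0.05  0.08  2.32 -0.95  0.    2.55] wrist [251.  60. 217.]
(470, 100) -90 -30 err 0.027 [-0.15  0.4   1.92  0.67  1.    2.55] wrist [470. -26. 279.]
(470, 100) -90 60 err 0.893 [ 0.08  0.15  2.06 -0.04  0.65  2.55] wrist [470. 319. 216.]
(470, 100) -60 -30 err 0.0 [-0.09  0.51  1.74  0.45  1
[... 803 characters left out ...]
 279. 216.]
(520, 60) -60 -30 err 0.0 [-0.15  0.61  1.58  0.42  1.32  2.29] wrist [583. -50. 279.]
(520, 60) -60 60 err 0.62 [ 0.09  0.21  2.02 -0.36  0.49  2.55] wrist [410. 250. 217.]
(520, 60) -45 -30 err 0.0 [-0.11  0.65  1.5   0.32  1.42  2.13] wrist [609. -29. 279.]
(520, 60) -45 60 err 0.515 [ 0.09  0.2   2.09 -0.48  0.35  2.55] wrist [365. 215. 217.]
(520, 60) -30 -30 err 0.0 [-0.06  0.69  1.44  0.22  1.49  1.96] wrist [630.  -3. 279.]
(520, 60) -30 60 err 0.412 [ 0.08  0.18  2.15 -0.62  0.19  2.55] wrist [330. 170. 216.]
(520, 60) 0 -30 err 0.0 [0.04 0.72 1.37 0.02 1.57 1.6 ] wrist [646.  60. 279.]
(520, 60) 0 60 err 0.296 [ 0.04  0.18  2.21 -0.68  0.    2.28] wrist [301.  60. 217.]
```

```bash
python3 - <<'E'
from kin import *
d=np.radians
for loc in [(470,60),(420,100)]:
  for g in [-120,-90,-60,-30,120,150,180]:
   for fl in (0,1):
    q=np.array([.1,.2,1.7,0,1.2,0 if fl else 1.5]); E=[];W=[];J=[]
    for t in [0,-15,-30,-15,0,15,30,45,60]:
        z=90 if t>-15 else 60
        T=tool(d(g),d(t))
        if fl:T=T*R.from_euler('z',np.pi)
        tz=T.apply([0,0,1])
        q,e=ik(np.array([*loc,z])+19*tz,T,q); E.append(e)
        if t in(-30,60):W.append((np.array([*loc,z])-253*tz).round());J.append(q.round(2))
    if max(E)<.02: print(loc,g,fl,*J,*W)
    else: print(loc,g,fl,'fail',np.round(E,2))
E
```

```text
(470, 60) -120 0 fail [0.5  0.29 0.12 0.29 0.5  0.68 0.86 1.04 1.18]
(470, 60) -120 1 [-0.21  0.3   2.07  0.77  0.76 -0.25] [ 0.35  0.78  1.44 -0.61  1.79  1.02] [407. -50. 279.] [580. 250. 217.]
(470, 60) -90 0 fail [0.27 0.12 0.   0.12 0.27 0.41 0.57 0.72 0.86]
(470, 60) -90 1 [-0.22  0.41  1.9   0.6   1.04 -0.58] [ 0.47  0.65  1.71 -0.89  1.5   0.88] [470. -66. 279.] [470. 279. 216.]
(470, 60) -60 0 fail [0.05 0.   0.   0.   0.05 0.17 0.31 0.47 0.63]
(470, 60) -60 1 fail [0.   0.   0.   0.   0.   0.   0.   0.   0.12]
(470, 60) -30 0 fail [0.   0.   0.   0.   0.   0.   0.09 0.24 0.41]
(470, 60) -30 1 fail [0.   0.   0.   0.   0.   0.   0.   0.12 0.37]
(470, 60) 120 0 [ 0.31  0.35  1.99 -0.73  0.82  0.3 ] [-0.28  0.72  1.56  0.65  1.72 -1.01] [407. 170. 279.] [ 580. -130.  217.]
(470, 60) 120 1 fail [0.05 0.18 0.33 0.18 0.05 0.   0.   0.   0.  ]
(470, 60) 150 0 [ 0.23  0.24  2.15 -0.81  0.49 -0.14] [-0.13  0.84  1.34  0.37  1.95 -1.23] [360. 123. 279.] [660. -50. 216.]
(470, 60) 150 1 fail [0.   0.   0.11 0.   0.   0.   0.   0.   0.  ]
(470, 60) 180 0 [ 0.07  0.18  2.23 -0.16  0.21 
[... 808 characters left out ...]
0) -30 1 fail [0.   0.   0.   0.   0.   0.   0.   0.11 0.33]
(420, 100) 120 0 [ 0.44  0.3   2.06 -0.71  0.87  0.41] [-0.24  0.63  1.73  0.68  1.63 -1.04] [357. 210. 279.] [530. -90. 217.]
(420, 100) 120 1 fail [0.09 0.22 0.37 0.22 0.09 0.   0.   0.   0.  ]
(420, 100) 150 0 [ 0.38  0.19  2.22 -0.84  0.55  0.02] [-0.08  0.75  1.51  0.4   1.86 -1.22] [310. 163. 279.] [610. -10. 216.]
(420, 100) 150 1 fail [0.   0.01 0.15 0.01 0.   0.   0.   0.   0.  ]
(420, 100) 180 0 [ 0.21  0.11  2.32 -0.48  0.23 -0.91] [ 0.1   0.81  1.39  0.09  1.98 -1.48] [294. 100. 279.] [639. 100. 217.]
(420, 100) 180 1 [ 0.21  0.11  2.32 -0.48  0.23  2.23] [0.1  0.81 1.39 0.09 1.98 1.66] [294. 100. 279.] [639. 100. 217.]
```

```bash
python3 - <<'E'
from kin import *
d=np.radians
for x,y in [(450,60),(480,80),(450,100)]:
    q=np.array([.1,.2,1.7,0,1.2,0.3]);
    for t,yy,z in [(0,y,100),(-30,y+32,5),(-30,y+32,140),(0,y+32,160),(30,y+32,160),(60,y+32,140),(60,y+32,85),(60,y-68,143),(30,y-20,260),(0,y,260),(-30,y+32,200),(-30,y+32,85),(-30,y+32,160),(0,y+32,180),(30,y+32,160),(56,y+32,9)]:
        T=tool(d(90),d(t)); q,e=ik(np.array([x,yy,z]),T,q); print((x,y),t,z,e.round(3),q.round(2),'wr',fk(q,PP[:6]+[0])[0].round())
E
```

```text
(450, 60) 0 100 0.0 [ 0.05  0.21  1.9  -0.    1.03  0.05] wr [450.  60. 372.]
(450, 60) -30 5 0.0 [ 0.4   0.53  1.83 -0.55  1.07  0.74] wr [450. 228. 241.]
(450, 60) -30 140 0.0 [ 0.4   0.31  1.76 -0.5   1.32  0.58] wr [450. 228. 376.]
(450, 60) 0 160 0.0 [ 0.12  0.14  1.82 -0.    1.17  0.12] wr [450.  92. 432.]
(450, 60) 30 160 0.0 [-0.18  0.17  1.88  0.55  1.24 -0.4 ] wr [450. -44. 396.]
(450, 60) 60 140 0.0 [-0.39  0.41  1.91  0.94  1.47 -0.82] wr [ 450. -144.  276.]
(450, 60) 60 85 0.0 [-0.39  0.52  1.92  0.95  1.4  -0.92] wr [ 450. -144.  221.]
(450, 60) 60 143 0.0 [-0.57  0.48  1.8   0.82  1.6  -0.87] wr [ 450. -244.  279.]
(450, 60) 30 260 0.0 [-0.29  0.08  1.74  0.5   1.5  -0.37] wr [450. -96. 496.]
(450, 60) 0 260 0.0 [0.05 0.04 1.69 0.   1.4  0.05] wr [450.  60. 532.]
(450, 60) -30 200 0.0 [ 0.4   0.24  1.7  -0.48  1.44  0.52] wr [450. 228. 436.]
(450, 60) -30 85 0.0 [ 0.4   0.39  1.8  -0.51  1.22  0.64] wr [450. 228. 321.]
(450, 60) -30 160 0.0 [ 0.4   0.28  1.74 -0.49  1.36  0.56] wr [450. 228. 396.]
(450, 60) 0 180 0.0 [ 0.12  0.12  1.8  -0.    1.22  0.12] wr [450.  92. 
[... 2007 characters left out ...]
143 0.0 [-0.5   0.44  1.85  0.86  1.55 -0.85] wr [ 450. -204.  279.]
(450, 100) 30 260 0.0 [-0.2   0.07  1.75  0.52  1.45 -0.3 ] wr [450. -56. 496.]
(450, 100) 0 260 0.0 [0.14 0.06 1.68 0.   1.4  0.14] wr [450. 100. 532.]
(450, 100) -30 200 0.0 [ 0.47  0.28  1.65 -0.46  1.48  0.57] wr [450. 268. 436.]
(450, 100) -30 85 0.0 [ 0.47  0.43  1.75 -0.49  1.26  0.69] wr [450. 268. 321.]
(450, 100) -30 160 0.0 [ 0.47  0.33  1.69 -0.47  1.4   0.61] wr [450. 268. 396.]
(450, 100) 0 180 0.0 [ 0.21  0.14  1.77 -0.    1.22  0.21] wr [450. 132. 452.]
(450, 100) 30 160 0.0 [-0.09  0.17  1.89  0.56  1.2  -0.33] wr [450.  -4. 396.]
(450, 100) 56 9 0.0 [-0.28  0.64  1.94  1.01  1.21 -0.99] wr [450. -94. 161.]
```

Call:
{"fn": "jog_arm", "kwargs": {"plan": [0.04, 0.02, -0.02, 0, 0, 1, 0.08, 0.04, -0.04, 0, 0, 1, 0.111, 0.049, -0.06, 0, 0, 1, 0.111, 0.049, -0.1, 0, 0, 1, 0.111, 0.049, -0.14, 0, 0, 1, 0.111, 0.049, -0.155, 0, 0, 1, 0.111, 0.049, -0.165, 0, 0, 1, 0.111, 0.049, -0.165, 0, 0, 1, 0.111, 0.049, -0.165, 0, 0, 1], "claw": 0.085}}

```text
clock: 16.95
eef_pos: [604.3, 110.8, 6.3]
eef_rot: [3.139, 0.001, 1.364]
wrist_force: [0.5, 0.3, 0.5]
finger_gap: 85.1
finger_force: 0.0
```

Call:
{"fn": "jog_arm", "kwargs": {"plan": [0, 0, 0, 0, 0, 0, 0, 0, 0, 0, 0, 0, 0, 0, 0, 0, 0, 0, 0, 0, 0, 0, 0, 0, 0, 0, 0, 0, 0, 0, 0, 0, 0, 0, 0, 0, 0, 0, 0, 0, 0, 0, 0, 0, 0, 0, 0, 0], "claw": 0.04, "force": 40}}

```text
clock: 17.75
eef_pos: [603.5, 110.7, 4.6]
eef_rot: [3.141, 0.002, 1.364]
wrist_force: [-0.3, 0.1, 4.2]
finger_gap: 49.7
finger_force: 40.0
```

Call:
{"fn": "jog_arm", "kwargs": {"plan": [0, 0, 0.03, 0, 0, 0, 0, 0, 0.06, 0, 0, 0, -0.04, -0.01, 0.06, 0, 0, 4, -0.08, -0.03, 0.06, 0, 0, 8, -0.12, -0.04, 0.06, 0, 0, 12, -0.143, -0.045, 0.06, 0, 0, 12, -0.143, -0.045, 0.03, 0, 0, 12, -0.143, -0.045, 0.01, 0, 0, 12, -0.143, -0.045, 0.001, 0, 0, 12, -0.143, -0.045, 0.001, 0, 0, 12]}}

```text
clock: 18.75
eef_pos: [459.8, 65.7, 4.7]
eef_rot: [-3.14, 0.002, 1.574]
wrist_force: [-0.0, -0.6, -2.4]
finger_gap: 49.7
finger_force: 40.0
```

Call:
{"fn": "jog_arm", "kwargs": {"plan": [0, 0, 0, 0, 0, 0, 0, 0, 0, 0, 0, 0, 0, 0, 0.03, 0, 0, 0, 0, 0.005, 0.06, -7, 0, 0, 0, 0.02, 0.06, -15, 0, 0, 0, 0.03, 0.06, -23, 0, 0, 0, 0.03, 0.05, -30, 0, 0, 0, 0.03, 0.03, -30, 0, 0, 0, 0.03, 0.012, -30, 0, 0, 0, 0.03, 0.001, -30, 0, 0, 0, 0.03, 0.001, -30, 0, 0, 0, 0.03, 0.001, -30, 0, 0], "claw": 0.07}}

```text
clock: 19.95
eef_pos: [460.7, 95.7, 7.2]
eef_rot: [-3.141, 0.525, 1.574]
wrist_force: [-0.4, -0.5, 0.1]
finger_gap: 70.2
finger_force: 0.0
```

Call:
{"fn": "jog_arm", "kwargs": {"plan": [0, 0, 0, 0, 0, 0, 0, 0, 0, 0, 0, 0, 0, 0, 0, 0, 0, 0, 0, 0, 0, 0, 0, 0, 0, 0, 0, 0, 0, 0, 0, 0, 0, 0, 0, 0], "claw": 0.04, "force": 55}}

```text
clock: 20.55
eef_pos: [460.6, 95.7, 6.9]
eef_rot: [-3.141, 0.526, 1.574]
wrist_force: [-0.8, -0.2, 5.7]
finger_gap: 49.5
finger_force: 55.0
```

Call:
{"fn": "jog_arm", "kwargs": {"plan": [0, 0, 0.03, 0, 0, 0, 0, 0, 0.07, 0, 0, 0, 0, 0.003, 0.1, 8, 0, 0, 0, 0.006, 0.13, 16, 0, 0, 0, 0.01, 0.14, 24, 0, 0, 0, 0.013, 0.14, 32, 0, 0, 0, 0.016, 0.14, 40, 0, 0, 0, 0.02, 0.14, 48, 0, 0, 0, 0.023, 0.14, 56, 0, 0, 0, 0.027, 0.14, 64, 0, 0, 0, 0.027, 0.14, 72, 0, 0, 0, 0.027, 0.14, 80, 0, 0, 0, 0.027, 0.14, 88, 0, 0, 0, 0.027, 0.14, 90, 0, 0, 0, 0.027, 0.14, 90, 0, 0, 0, 0.027, 0.14, 90, 0, 0]}}

```text
clock: 22.15
eef_pos: [460.4, 122.9, 146.6]
eef_rot: [3.136, -1.042, 1.578]
wrist_force: [-0.1, 0.0, -2.4]
finger_gap: 49.0
finger_force: 55.0
```

```bash
python3 - <<'E'
from h import *
p,d=shot('side'); s=manip.read_state(); print(s['wrist_force'],s['finger_gap'])
cv2.imwrite('pics/s5.png',p[:,:,::-1])
E
```

```text
[-0.02818796 -0.68498265 -3.08409497] 49.27893426470679
```

View pics/s5.png

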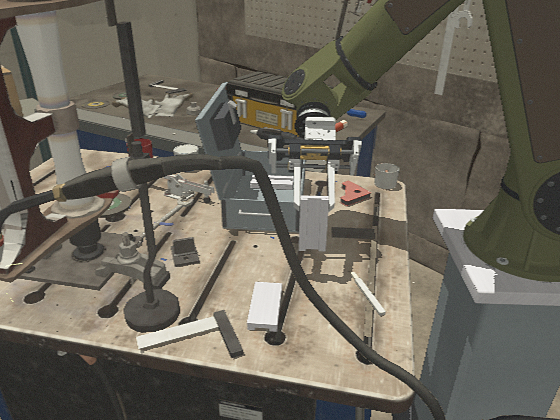

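The side view shows the bar held upright at (313,222) with its groove toward the camera. Lowering it to stand on the table.

Call:
{"fn": "jog_arm", "kwargs": {"plan": [0, 0, -0.02, 0, 0, 0, 0, 0, -0.04, 0, 0, 0, 0, 0, -0.052, 0, 0, 0, 0, 0, -0.056, 0, 0, 0, 0, 0, -0.058, 0, 0, 0, 0, 0, -0.058, 0, 0, 0]}}

```text
clock: 22.8
eef_pos: [460.6, 122.8, 88.9]
eef_rot: [3.135, -1.045, 1.579]
wrist_force: [-0.1, 0.7, -2.1]
finger_gap: 49.0
finger_force: 55.0
```

Call:
{"fn": "jog_arm", "kwargs": {"plan": [0, 0, -0.001, 0, 0, 0, 0, 0, -0.002, 0, 0, 0, 0, 0, -0.002, 0, 0, 0]}}

```text
clock: 23.1
eef_pos: [460.6, 122.7, 87.0]
eef_rot: [3.134, -1.046, 1.578]
wrist_force: [-1.5, -0.1, 2.7]
finger_gap: 49.6
finger_force: 55.0
```

Call:
{"fn": "jog_arm", "kwargs": {"plan": [0, 0, 0, 0, 0, 0, 0, 0, 0, 0, 0, 0, 0, 0, 0, 0, 0, 0, 0, 0, 0, 0, 0, 0, 0, -0.015, 0.009, 0, 0, 0, 0, -0.04, 0.023, 0, 0, 0, 0, -0.065, 0.038, 0, 0, 0, 0, -0.085, 0.05, 0, 0, 0, 0, -0.085, 0.1, 0, 0, 0, 0, -0.06, 0.15, 0, 0, 0, 0, -0.06, 0.15, 0, 0, 0], "claw": 0.075}}

```text
clock: 24.2
eef_pos: [461.0, 62.5, 241.2]
eef_rot: [3.123, -1.042, 1.589]
wrist_force: [0.5, 0.6, -0.6]
finger_gap: 75.0
finger_force: 0.0
```

Call:
{"fn": "jog_arm", "kwargs": {"plan": [0, 0.008, 0, -8, 0, 0, 0, 0.016, 0, -16, 0, 0, 0, 0.024, 0, -24, 0, 0, 0, 0.032, 0, -32, 0, 0, 0, 0.04, 0, -40, 0, 0, 0, 0.048, 0, -48, 0, 0, 0, 0.056, 0, -56, 0, 0, 0, 0.064, 0, -64, 0, 0, 0, 0.072, 0, -72, 0, 0, 0, 0.08, 0, -80, 0, 0, 0, 0.086, 0, -88, 0, 0, 0, 0.086, 0, -90, 0, 0, 0, 0.086, 0, -90, 0, 0]}}

```text
clock: 25.5
eef_pos: [460.2, 148.7, 235.6]
eef_rot: [-3.137, 0.526, 1.576]
wrist_force: [-0.3, 0.2, 0.2]
finger_gap: 75.2
finger_force: 0.0
```

```bash
python3 - <<'E'
from h import *
p,d=shot('side'); s=manip.read_state(); print(s['eef_pos'],s['eef_rot'],s['joints'].round(2))
P=pts('side',d); np.savez('s6.npz',p=p,d=d)
m=(np.abs(P[:,:,0]-460)<45)&(P[:,:,1]>90)&(P[:,:,1]<150)&(P[:,:,2]>6)&(P[:,:,2]<120)
Q=P[m]; print(len(Q),Q.min(0).round(),Q.max(0).round(),Q.mean(0).round(1))
for lo,hi in((20,40),(80,105)):
    q=Q[(Q[:,2]>lo)&(Q[:,2]<hi)]; print(np.percentile(q,[5,50,95],axis=0).round(1).tolist())
cv2.imwrite('pics/s6.png',p[:,:,::-1])
E
```

```text
[460.44371057 148.21236585 236.14834902] [-3.13860737  0.52396568  1.57473713] [ 0.48  0.28  1.55 -0.46  1.57  0.54]
1262 [435. 112.   6.] [485. 133. 110.] [458.8 126.6  64.6]
[[437.6, 122.8, 21.2], [457.1, 127.0, 30.2], [478.1, 131.9, 38.9]]
[[437.4, 122.5, 81.3], [459.8, 127.7, 92.8], [482.1, 131.5, 103.7]]
```

View pics/s6.png

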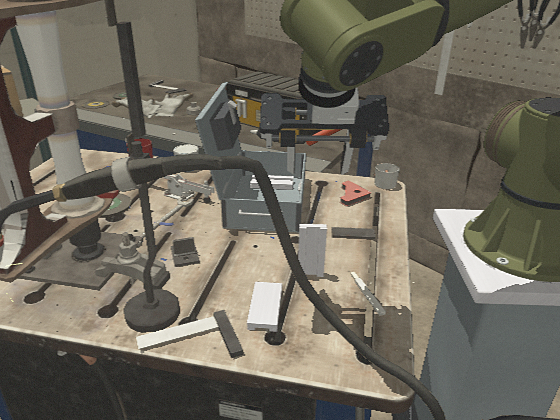

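The bar stands at (313,250) px, world (460,121), 110 mm high with its groove to +y. Now I'll regrip its top end with a −30° tilt and lay it down.

Call:
{"fn": "jog_arm", "kwargs": {"plan": [0, 0, -0.04, 0, 0, 0, 0, 0, -0.08, 0, 0, 0, 0, 0, -0.097, 0, 0, 0, 0, -0.01, -0.114, 0, 0, 0, 0, -0.02, -0.132, 0, 0, 0, 0, -0.03, -0.149, 0, 0, 0, 0, -0.03, -0.149, 0, 0, 0, 0, -0.03, -0.149, 0, 0, 0]}}

```text
clock: 26.35
eef_pos: [460.8, 118.1, 88.4]
eef_rot: [-3.141, 0.524, 1.572]
wrist_force: [-0.4, 0.2, 0.6]
finger_gap: 75.1
finger_force: 0.0
```

Call:
{"fn": "jog_arm", "kwargs": {"plan": [0, 0, 0, 0, 0, 0, 0, 0, 0, 0, 0, 0, 0, 0, 0, 0, 0, 0, 0, 0, 0, 0, 0, 0, 0, 0, 0, 0, 0, 0, 0, 0, 0, 0, 0, 0, 0, 0, 0, 0, 0, 0], "claw": 0.04, "force": 55}}

```text
clock: 27.05
eef_pos: [460.5, 118.9, 87.8]
eef_rot: [-3.14, 0.525, 1.574]
wrist_force: [-1.5, 0.5, 5.8]
finger_gap: 49.3
finger_force: 55.0
```

Call:
{"fn": "jog_arm", "kwargs": {"plan": [0, 0, 0.03, 0, 0, 0, 0, 0, 0.05, 8, 0, 0, 0, 0.01, 0.05, 16, 0, 0, 0, 0.015, 0.05, 24, 0, 0, 0, 0.02, 0.05, 32, 0, 0, 0, 0.025, 0.05, 40, 0, 0, 0, 0.03, 0.05, 48, 0, 0, 0, 0.036, 0.05, 56, 0, 0, 0, 0.036, 0.04, 64, 0, 0, 0, 0.036, 0.02, 72, 0, 0, 0, 0.036, 0, 80, 0, 0, 0, 0.036, -0.03, 86, 0, 0, 0, 0.036, -0.055, 86, 0, 0, 0, 0.036, -0.065, 86, 0, 0, 0, 0.036, -0.065, 86, 0, 0]}}

```text
clock: 28.55
eef_pos: [459.9, 154.9, 21.7]
eef_rot: [3.141, -0.975, 1.574]
wrist_force: [0.5, 1.2, -2.3]
finger_gap: 49.3
finger_force: 55.0
```

Call:
{"fn": "jog_arm", "kwargs": {"plan": [0, 0, -0.003, 0, 0, 0, 0, 0, -0.006, 0, 0, 0, 0, 0, -0.008, 0, 0, 0, 0, 0, -0.009, 0, 0, 0, 0, 0, -0.009, 0, 0, 0]}}

```text
clock: 29.05
eef_pos: [460.4, 154.8, 13.6]
eef_rot: [3.136, -0.976, 1.577]
wrist_force: [0.3, 0.6, -3.5]
finger_gap: 49.7
finger_force: 55.0
```

Call:
{"fn": "jog_arm", "kwargs": {"plan": [0, 0, 0, 0, 0, 0, 0, 0, 0, 0, 0, 0, 0, 0, 0, 0, 0, 0, 0, 0, 0, 0, 0, 0, 0, -0.015, 0.01, 0, 0, 0, 0, -0.04, 0.027, 0, 0, 0, 0, -0.065, 0.044, 0, 0, 0, 0, -0.085, 0.06, 0, 0, 0, 0, -0.085, 0.1, -8, 0, 0, 0, -0.085, 0.14, -16, 0, 0, 0, -0.08, 0.16, -24, 0, 0, 0, -0.06, 0.16, -32, 0, 0, 0, -0.03, 0.16, -40, 0, 0, 0, 0, 0.16, -48, 0, 0, 0, 0.03, 0.16, -56, 0, 0, 0, 0.03, 0.16, -56, 0, 0, 0, 0.03, 0.16, -56, 0, 0], "claw": 0.08}}

```text
clock: 30.75
eef_pos: [459.7, 186.2, 173.2]
eef_rot: [-3.141, 0.001, 1.578]
wrist_force: [0.1, -1.2, 0.6]
finger_gap: 80.2
finger_force: 0.0
```

```bash
python3 - <<'E'
from h import *
p,d=shot('side'); s=manip.read_state(); print(s['eef_pos'],s['eef_rot'],s['joints'].round(2))
n,l,st,c=cv2.connectedComponentsWithStats((p.min(2)>150).astype(np.uint8))
P=pts('side',d)
for i in range(1,n):
    if st[i,4]>300: 
        q=P[l==i]; print(c[i].round(),st[i,4],np.median(q,0).round(),np.percentile(q,95,axis=0).round(),np.percentile(q,5,axis=0).round())
m=(np.abs(P[:,:,0]-460)<50)&(P[:,:,1]>110)&(P[:,:,1]<270)&(P[:,:,2]>5)&(P[:,:,2]<40)
(x,y),(w,h),a=cv2.minAreaRect(P[m][:,:2].astype(np.float32)); print('bar',x,y,w,h,a,P[m][:,2].max())
cv2.imwrite('pics/s7.png',cv2.resize(p[200:370,220:400,::-1],None,fx=3.3,fy=3.3))
E
```

```text
[460.02461651 184.73298996 173.17522586] [-3.14078487e+00  1.00388628e-03  1.57495445e+00] [ 0.31  0.21  1.71 -0.    1.22  0.3 ]
[338. 205.] 965 [ 385. -130.   -2.] [433. -64.   0.] [ 335. -337.   -4.]
[399. 211.] 581 [ 238. -129.   -2.] [263. -47.  -0.] [ 207. -247.   -4.]
[164. 205.] 450 [ 814. -142.   -1.] [842. -62.   6.] [ 765. -193.   -3.]
[463. 238.] 1579 [125. -35.  -1.] [148.  99.   1.] [  71. -147.   -3.]
[195. 252.] 1389 [695.  53.  -2.] [735. 176.  -0.] [661. -64.  -4.]
[ 11. 247.] 591 [935. 267. 145.] [949. 295. 163.] [923. 249. 130.]
[236. 326.] 9430 [570. 300.  -1.] [809. 384.  15.] [424.  50.  -4.]
[335. 269.] 1759 [408. 119.  -1.] [453. 174.  14.] [368.   2.  -3.]
[329. 339.] 992 [433. 297.  -2.] [471. 329.  -0.] [402. 256.  -3.]
[401. 354.] 541 [320. 320.  -2.] [341. 350.   0.] [304. 294.  -4.]
bar 459.6150207519531 188.07632446289062 50.04644775390625 112.47063446044922 0.8769943714141846 17.21814096975868
```

View pics/s7.png

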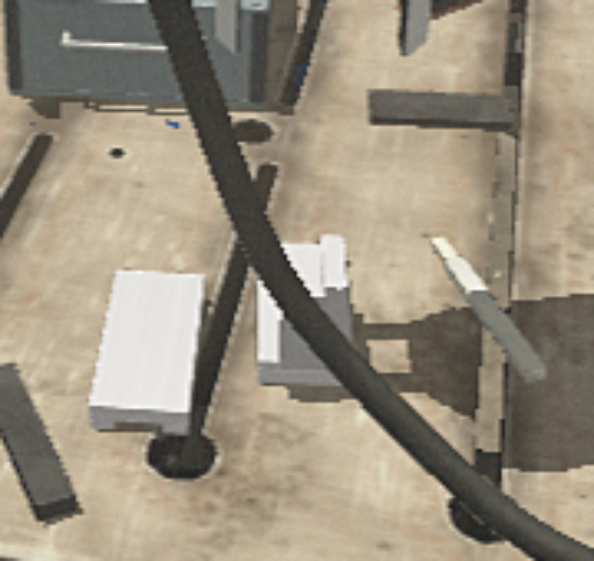

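The crop shows the turned bar flat with its groove up, at (460,188). I'll put it in the middle slot.

Call:
{"fn": "jog_arm", "kwargs": {"plan": [0, 0.002, -0.04, 0, 0, 0, 0, 0.002, -0.09, 0, 0, 0, 0, 0.002, -0.13, 0, 0, 0, 0, 0.002, -0.155, 0, 0, 0, 0, 0.002, -0.168, 0, 0, 0, 0, 0.002, -0.168, 0, 0, 0, 0, 0.002, -0.168, 0, 0, 0]}}

```text
clock: 31.5
eef_pos: [461.2, 186.2, 6.6]
eef_rot: [3.14, 0.001, 1.573]
wrist_force: [-1.3, -0.3, -0.1]
finger_gap: 79.8
finger_force: 0.0
```

Call:
{"fn": "jog_arm", "kwargs": {"plan": [0, 0, 0, 0, 0, 0, 0, 0, 0, 0, 0, 0, 0, 0, 0, 0, 0, 0, 0, 0, 0, 0, 0, 0, 0, 0, 0, 0, 0, 0, 0, 0, 0, 0, 0, 0, 0, 0, 0, 0, 0, 0], "claw": 0.04, "force": 45}}

```text
clock: 32.2
eef_pos: [460.5, 186.8, 5.8]
eef_rot: [3.141, 0.002, 1.574]
wrist_force: [-1.9, -0.6, 4.5]
finger_gap: 49.6
finger_force: 45.0
```

Call:
{"fn": "jog_arm", "kwargs": {"plan": [0, 0, 0.04, 0, 0, 0, 0, 0, 0.08, 0, 0, 0, 0, 0, 0.13, 0, 0, 0, 0.01, -0.04, 0.15, 0, 0, -8, 0.02, -0.08, 0.15, 0, 0, -16, 0.03, -0.12, 0.15, 0, 0, -24, 0.04, -0.16, 0.15, 0, 0, -32, 0.05, -0.2, 0.15, 0, 0, -40, 0.06, -0.24, 0.15, 0, 0, -48, 0.07, -0.28, 0.15, 0, 0, -56, 0.08, -0.32, 0.15, 0, 0, -64, 0.09, -0.35, 0.15, 0, 0, -72, 0.0975, -0.36, 0.15, 0, 0, -80, 0.0975, -0.36, 0.15, 0, 0, -88, 0.0975, -0.36, 0.15, 0, 0, -93, 0.0975, -0.36, 0.15, 0, 0, -93, 0.0975, -0.36, 0.15, 0, 0, -93]}}

```text
clock: 33.9
eef_pos: [557.7, -173.1, 155.0]
eef_rot: [-3.141, 0.002, -0.046]
wrist_force: [0.1, 0.4, -3.0]
finger_gap: 49.1
finger_force: 45.0
```

Call:
{"fn": "jog_arm", "kwargs": {"plan": [0, 0, -0.04, 0, 0, 0, 0, 0, -0.08, 0, 0, 0, 0, 0, -0.11, 0, 0, 0, 0, 0, -0.13, 0, 0, 0, 0, 0, -0.14, 0, 0, 0, 0, 0, -0.145, 0, 0, 0, 0, 0, -0.145, 0, 0, 0, 0, 0, -0.145, 0, 0, 0]}}

```text
clock: 34.7
eef_pos: [558.4, -173.5, 11.5]
eef_rot: [3.141, 0.0, -0.049]
wrist_force: [-0.6, 0.4, -2.1]
finger_gap: 49.5
finger_force: 45.0
```

Call:
{"fn": "jog_arm", "kwargs": {"plan": [0, 0, 0, 0, 0, 0, 0, 0, 0, 0, 0, 0, 0, 0, 0, 0, 0, 0, 0, 0, 0, 0, 0, 0, 0, 0, 0.04, 0, 0, 0, 0, 0, 0.08, 0, 0, 0, 0, 0, 0.12, 0, 0, 0, 0, 0, 0.16, 0, 0, 0], "claw": 0.064}}

```text
clock: 35.5
eef_pos: [557.6, -173.2, 172.3]
eef_rot: [3.141, 0.002, -0.049]
wrist_force: [0.6, 0.2, -0.3]
finger_gap: 63.6
finger_force: 0.0
```

Call:
{"fn": "jog_arm", "kwargs": {"plan": [-0.01, 0.04, 0, 0, 0, 8, -0.03, 0.08, 0, 0, 0, 16, -0.05, 0.12, 0, 0, 0, 24, -0.07, 0.16, 0, 0, 0, 32, -0.09, 0.2, 0, 0, 0, 40, -0.1, 0.23, 0, 0, 0, 48, -0.1, 0.23, 0, 0, 0, 56, -0.1, 0.23, 0, 0, 0, 64, -0.1, 0.23, 0, 0, 0, 72, -0.1, 0.23, 0, 0, 0, 80, -0.1, 0.23, 0, 0, 0, 88, -0.1, 0.23, 0, 0, 0, 90, -0.1, 0.23, 0, 0, 0, 90]}}

```text
clock: 36.8
eef_pos: [457.9, 56.7, 170.6]
eef_rot: [3.141, 0.002, 1.522]
wrist_force: [-0.7, -0.6, -0.1]
finger_gap: 63.6
finger_force: 0.0
```

```bash
python3 - <<'E'
from h import *
p,P=bars('t8.png'); s=manip.read_state();print(s['eef_rot'])
E
```

```text
[166. 158.] 615 [680.6 292.3 125.6  45.1  17.5] z 6.2
[191. 211.] 944 [543.6 226.8 112.8  53.2  87.1] z 15.4
[457.9  56.7 170.6]
[3.14127609e+00 1.71409644e-03 1.52047712e+00]
```

View pics/t8.png

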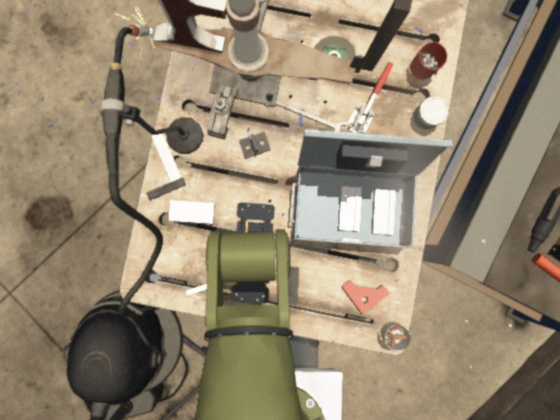

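The two bars sit groove up in the box at (350,208) and (383,212). The last one is at (191,211), world (543.5,227).

Call:
{"fn": "jog_arm", "kwargs": {"plan": [0.03, 0.04, 0, 0, 0, 0, 0.06, 0.08, -0.02, 0, 0, 0, 0.085, 0.12, -0.04, 0, 0, 0, 0.085, 0.155, -0.06, 0, 0, 0, 0.085, 0.155, -0.1, 0, 0, 0, 0.085, 0.155, -0.14, 0, 0, 0, 0.085, 0.155, -0.157, 0, 0, 0, 0.085, 0.155, -0.166, 0, 0, 0, 0.085, 0.155, -0.166, 0, 0, 0, 0.085, 0.155, -0.166, 0, 0, 0], "claw": 0.082}}

```text
clock: 37.85
eef_pos: [543.5, 211.9, 5.6]
eef_rot: [3.14, 0.001, 1.521]
wrist_force: [0.4, 0.4, -0.0]
finger_gap: 82.1
finger_force: 0.0
```

Call:
{"fn": "jog_arm", "kwargs": {"plan": [0, 0, 0, 0, 0, 0, 0, 0, 0, 0, 0, 0, 0, 0, 0, 0, 0, 0, 0, 0, 0, 0, 0, 0, 0, 0, 0, 0, 0, 0, 0, 0, 0, 0, 0, 0, 0, 0, 0, 0, 0, 0, 0, 0, 0, 0, 0, 0], "claw": 0.04, "force": 50}}

```text
clock: 38.65
eef_pos: [542.9, 211.7, 4.7]
eef_rot: [3.141, 0.002, 1.522]
wrist_force: [-2.6, -0.5, 6.8]
finger_gap: 49.5
finger_force: 50.0
```

Call:
{"fn": "jog_arm", "kwargs": {"plan": [0, 0, 0.03, 0, 0, 0, 0, 0, 0.05, 0, 0, 0, -0.03, -0.04, 0.05, 0, 0, 1, -0.06, -0.08, 0.05, 0, 0, 2, -0.083, -0.12, 0.05, 0, 0, 2.9, -0.083, -0.161, 0.05, 0, 0, 2.9, -0.083, -0.161, 0.025, 0, 0, 2.9, -0.083, -0.161, 0.01, 0, 0, 2.9, -0.083, -0.161, 0.001, 0, 0, 2.9, -0.083, -0.161, 0.001, 0, 0, 2.9, -0.083, -0.161, 0.001, 0, 0, 2.9]}}

```text
clock: 39.75
eef_pos: [459.9, 50.9, 5.5]
eef_rot: [3.142, 0.002, 1.573]
wrist_force: [0.6, 0.4, -2.1]
finger_gap: 49.6
finger_force: 50.0
```

Call:
{"fn": "jog_arm", "kwargs": {"plan": [0, 0, 0, 0, 0, 0, 0, 0, 0, 0, 0, 0, 0, 0, 0, 0, 0, 0, 0, 0, 0.03, 0, 0, 0, 0, 0.01, 0.06, -7, 0, 0, 0, 0.03, 0.06, -15, 0, 0, 0, 0.044, 0.06, -23, 0, 0, 0, 0.044, 0.05, -30, 0, 0, 0, 0.044, 0.03, -30, 0, 0, 0, 0.044, 0.012, -30, 0, 0, 0, 0.044, 0.001, -30, 0, 0, 0, 0.044, 0.001, -30, 0, 0, 0, 0.044, 0.001, -30, 0, 0], "claw": 0.07}}

```text
clock: 41.05
eef_pos: [460.2, 94.7, 7.1]
eef_rot: [-3.142, 0.525, 1.572]
wrist_force: [0.1, -0.0, -0.1]
finger_gap: 69.8
finger_force: 0.0
```

Call:
{"fn": "jog_arm", "kwargs": {"plan": [0, 0, 0, 0, 0, 0, 0, 0, 0, 0, 0, 0, 0, 0, 0, 0, 0, 0, 0, 0, 0, 0, 0, 0, 0, 0, 0, 0, 0, 0, 0, 0, 0, 0, 0, 0], "claw": 0.04, "force": 55}}

```text
clock: 41.65
eef_pos: [460.1, 94.7, 6.9]
eef_rot: [-3.142, 0.525, 1.572]
wrist_force: [-1.1, -0.4, 7.2]
finger_gap: 49.3
finger_force: 55.0
```

Call:
{"fn": "jog_arm", "kwargs": {"plan": [0, 0, 0.03, 0, 0, 0, 0, 0, 0.07, 0, 0, 0, 0, 0.003, 0.1, 8, 0, 0, 0, 0.006, 0.13, 16, 0, 0, 0, 0.01, 0.14, 24, 0, 0, 0, 0.013, 0.14, 32, 0, 0, 0, 0.016, 0.14, 40, 0, 0, 0, 0.02, 0.14, 48, 0, 0, 0, 0.023, 0.14, 56, 0, 0, 0, 0.027, 0.14, 64, 0, 0, 0, 0.027, 0.14, 72, 0, 0, 0, 0.027, 0.14, 80, 0, 0, 0, 0.027, 0.14, 88, 0, 0, 0, 0.027, 0.13, 90, 0, 0, 0, 0.027, 0.11, 90, 0, 0, 0, 0.027, 0.095, 90, 0, 0, 0, 0.027, 0.085, 90, 0, 0, 0, 0.027, 0.083, 90, 0, 0, 0, 0.027, 0.083, 90, 0, 0]}}

```text
clock: 43.55
eef_pos: [459.9, 121.8, 89.5]
eef_rot: [3.139, -1.045, 1.573]
wrist_force: [0.2, 0.0, -2.2]
finger_gap: 49.3
finger_force: 55.0
```

```bash
python3 - <<'E'
from h import *
p,d=shot('side'); s=manip.read_state(); print(s['eef_pos'],s['wrist_force'])
P=pts('side',d)
m=(np.abs(P[:,:,0]-460)<45)&(P[:,:,1]>100)&(P[:,:,1]<150)&(P[:,:,2]>-3)&(P[:,:,2]<75)
Q=P[m]; 
for lo,hi in((3,20),(20,40),(40,55),(55,75)):
    q=Q[(Q[:,2]>lo)&(Q[:,2]<hi)&(abs(Q[:,0]-440)<8)]; print(len(q),np.percentile(q,[5,50,95],axis=0).round(1).tolist())
E
```

```text
[460.04322964 121.70898282  89.87767447] [-0.25741069  0.1774195  -3.31667868]
51 [[434.9, 125.1, 4.2], [441.0, 129.0, 11.0], [447.2, 131.1, 18.6]]
65 [[435.8, 123.4, 21.4], [441.6, 129.1, 30.6], [447.3, 130.5, 39.4]]
46 [[435.1, 126.5, 40.8], [441.0, 129.1, 47.6], [446.7, 131.1, 53.7]]
69 [[435.2, 125.7, 56.6], [441.6, 129.0, 66.0], [447.2, 131.3, 74.2]]
```

Upright: the face stays at y≈129 over its whole height. Setting it down until contact.

Call:
{"fn": "jog_arm", "kwargs": {"plan": [0, 0, -0.0015, 0, 0, 0, 0, 0, -0.003, 0, 0, 0, 0, 0, -0.003, 0, 0, 0]}}

```text
clock: 43.9
eef_pos: [459.9, 121.7, 86.5]
eef_rot: [3.138, -1.045, 1.574]
wrist_force: [-0.1, -0.8, -2.0]
finger_gap: 49.1
finger_force: 55.0
```

Call:
{"fn": "jog_arm", "kwargs": {"plan": [0, 0, -0.001, 0, 0, 0, 0, 0, -0.0015, 0, 0, 0, 0, 0, -0.0015, 0, 0, 0]}}

```text
clock: 44.2
eef_pos: [460.0, 121.8, 85.4]
eef_rot: [3.138, -1.046, 1.574]
wrist_force: [-0.5, -0.7, 4.3]
finger_gap: 49.0
finger_force: 55.0
```

Call:
{"fn": "jog_arm", "kwargs": {"plan": [0, 0, 0, 0, 0, 0, 0, 0, 0, 0, 0, 0, 0, 0, 0, 0, 0, 0, 0, 0, 0, 0, 0, 0, 0, -0.015, 0.009, 0, 0, 0, 0, -0.04, 0.023, 0, 0, 0, 0, -0.065, 0.038, 0, 0, 0, 0, -0.085, 0.05, 0, 0, 0, 0, -0.085, 0.1, 0, 0, 0, 0, -0.06, 0.15, 0, 0, 0, 0, -0.06, 0.15, 0, 0, 0], "claw": 0.075}}

```text
clock: 45.3
eef_pos: [460.5, 61.4, 239.7]
eef_rot: [3.126, -1.042, 1.585]
wrist_force: [-0.1, 0.2, 0.2]
finger_gap: 74.9
finger_force: 0.0
```

Call:
{"fn": "jog_arm", "kwargs": {"plan": [0, 0.008, 0, -8, 0, 0, 0, 0.016, 0, -16, 0, 0, 0, 0.024, 0, -24, 0, 0, 0, 0.032, 0, -32, 0, 0, 0, 0.04, 0, -40, 0, 0, 0, 0.048, 0, -48, 0, 0, 0, 0.056, 0, -56, 0, 0, 0, 0.064, 0, -64, 0, 0, 0, 0.072, 0, -72, 0, 0, 0, 0.08, 0, -80, 0, 0, 0, 0.086, 0, -88, 0, 0, 0, 0.086, 0, -90, 0, 0, 0, 0.086, 0, -90, 0, 0]}}

```text
clock: 46.6
eef_pos: [459.7, 147.7, 234.1]
eef_rot: [-3.138, 0.526, 1.574]
wrist_force: [0.0, 0.5, 0.3]
finger_gap: 75.2
finger_force: 0.0
```

```bash
python3 - <<'E'
from h import *
p,d=shot('side'); s=manip.read_state(); print(s['eef_pos'],s['eef_rot'],s['joints'].round(2))
P=pts('side',d)
m=(np.abs(P[:,:,0]-460)<55)&(P[:,:,1]>90)&(P[:,:,1]<150)&(P[:,:,2]>6)&(P[:,:,2]<120)
Q=P[m]; print(len(Q),Q.min(0).round(),Q.max(0).round())
for lo,hi in((20,40),(80,105)):
    q=Q[(Q[:,2]>lo)&(Q[:,2]<hi)]; print(np.percentile(q,[5,50,95],axis=0).round(1).tolist())
E
```

```text
[459.93647114 147.21019622 234.65880181] [-3.13959308  0.52398507  1.57274888] [ 0.48  0.28  1.56 -0.46  1.56  0.55]
1258 [434. 113.   6.] [484. 133. 111.]
[[437.6, 122.0, 21.2], [457.6, 126.0, 30.5], [479.0, 131.0, 39.1]]
[[437.4, 121.5, 81.3], [459.2, 126.8, 93.0], [482.0, 130.7, 103.9]]
```

Standing again. Same regrip and lay-down.

Call:
{"fn": "jog_arm", "kwargs": {"plan": [0, 0, -0.04, 0, 0, 0, 0, 0, -0.08, 0, 0, 0, 0, 0, -0.095, 0, 0, 0, 0, -0.01, -0.112, 0, 0, 0, 0, -0.02, -0.13, 0, 0, 0, 0, -0.03, -0.147, 0, 0, 0, 0, -0.03, -0.147, 0, 0, 0, 0, -0.03, -0.147, 0, 0, 0]}}

```text
clock: 47.45
eef_pos: [460.5, 117.5, 89.3]
eef_rot: [3.141, 0.524, 1.57]
wrist_force: [0.1, 0.2, 1.0]
finger_gap: 75.5
finger_force: 0.0
```

Call:
{"fn": "jog_arm", "kwargs": {"plan": [0, 0, 0, 0, 0, 0, 0, 0, 0, 0, 0, 0, 0, 0, 0, 0, 0, 0, 0, 0, 0, 0, 0, 0, 0, 0, 0, 0, 0, 0, 0, 0, 0, 0, 0, 0, 0, 0, 0, 0, 0, 0], "claw": 0.04, "force": 55}}

```text
clock: 48.15
eef_pos: [460.1, 117.9, 88.3]
eef_rot: [3.142, 0.525, 1.572]
wrist_force: [-0.8, 2.0, 5.3]
finger_gap: 49.6
finger_force: 55.0
```

Call:
{"fn": "jog_arm", "kwargs": {"plan": [0, 0, 0.03, 0, 0, 0, 0, 0, 0.05, 8, 0, 0, 0, 0.01, 0.05, 16, 0, 0, 0, 0.015, 0.05, 24, 0, 0, 0, 0.02, 0.05, 32, 0, 0, 0, 0.025, 0.05, 40, 0, 0, 0, 0.03, 0.05, 48, 0, 0, 0, 0.036, 0.05, 56, 0, 0, 0, 0.036, 0.04, 64, 0, 0, 0, 0.036, 0.02, 72, 0, 0, 0, 0.036, 0, 80, 0, 0, 0, 0.036, -0.03, 86, 0, 0, 0, 0.036, -0.055, 86, 0, 0, 0, 0.036, -0.065, 86, 0, 0, 0, 0.036, -0.07, 86, 0, 0, 0, 0.036, -0.073, 86, 0, 0, 0, 0.036, -0.073, 86, 0, 0]}}

```text
clock: 49.85
eef_pos: [460.2, 153.9, 15.7]
eef_rot: [3.137, -0.975, 1.576]
wrist_force: [-0.8, -0.5, -2.9]
finger_gap: 49.7
finger_force: 55.0
```

Call:
{"fn": "jog_arm", "kwargs": {"plan": [0, 0, -0.001, 0, 0, 0, 0, 0, -0.002, 0, 0, 0, 0, 0, -0.002, 0, 0, 0]}}

```text
clock: 50.15
eef_pos: [460.0, 153.7, 13.2]
eef_rot: [3.138, -0.975, 1.574]
wrist_force: [-0.6, -0.7, -3.1]
finger_gap: 49.6
finger_force: 55.0
```

Call:
{"fn": "jog_arm", "kwargs": {"plan": [0, 0, 0, 0, 0, 0, 0, 0, 0, 0, 0, 0, 0, 0, 0, 0, 0, 0, 0, 0, 0, 0, 0, 0, 0, -0.015, 0.01, 0, 0, 0, 0, -0.04, 0.027, 0, 0, 0, 0, -0.065, 0.044, 0, 0, 0, 0, -0.085, 0.06, 0, 0, 0, 0, -0.085, 0.1, -8, 0, 0, 0, -0.085, 0.14, -16, 0, 0, 0, -0.08, 0.16, -24, 0, 0, 0, -0.06, 0.16, -32, 0, 0, 0, -0.03, 0.16, -40, 0, 0, 0, 0, 0.16, -48, 0, 0, 0, 0.033, 0.16, -56, 0, 0, 0, 0.033, 0.16, -56, 0, 0, 0, 0.033, 0.16, -56, 0, 0], "claw": 0.08}}

```text
clock: 51.85
eef_pos: [459.1, 188.3, 172.7]
eef_rot: [-3.141, 0.001, 1.576]
wrist_force: [0.6, -0.8, 0.3]
finger_gap: 80.1
finger_force: 0.0
```

```bash
python3 - <<'E'
from h import *
p,d=shot('side'); s=manip.read_state(); print(s['eef_pos'],s['eef_rot'])
P=pts('side',d)
m=(np.abs(P[:,:,0]-460)<50)&(P[:,:,1]>110)&(P[:,:,1]<270)&(P[:,:,2]>5)&(P[:,:,2]<40)
(x,y),(w,h),a=cv2.minAreaRect(P[m][:,:2].astype(np.float32)); print('bar',x,y,w,h,a,P[m][:,2].max())
cv2.imwrite('pics/s9.png',cv2.resize(p[200:370,220:400,::-1],None,fx=3.3,fy=3.3))
E
```

```text
[459.52914303 186.74425293 172.66830999] [-3.14078826e+00  1.02181125e-03  1.57333134e+00]
bar 458.684326171875 187.88662719726562 113.11334228515625 49.53470993041992 89.57736206054688 17.385016416414828
```

View pics/s9.png

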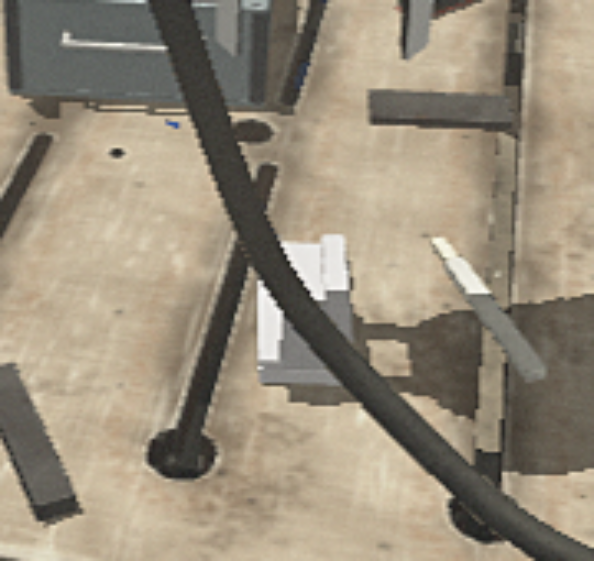

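The third bar is also groove up at (459,188). Placing it in the last slot.

Call:
{"fn": "jog_arm", "kwargs": {"plan": [0, 0.001, -0.04, 0, 0, 0, 0, 0.001, -0.09, 0, 0, 0, 0, 0.001, -0.13, 0, 0, 0, 0, 0.001, -0.155, 0, 0, 0, 0, 0.001, -0.168, 0, 0, 0, 0, 0.001, -0.168, 0, 0, 0, 0, 0.001, -0.168, 0, 0, 0]}}

```text
clock: 52.6
eef_pos: [460.7, 187.1, 6.1]
eef_rot: [3.14, 0.001, 1.571]
wrist_force: [-0.3, 0.5, -0.1]
finger_gap: 80.0
finger_force: 0.0
```

Call:
{"fn": "jog_arm", "kwargs": {"plan": [0, 0, 0, 0, 0, 0, 0, 0, 0, 0, 0, 0, 0, 0, 0, 0, 0, 0, 0, 0, 0, 0, 0, 0, 0, 0, 0, 0, 0, 0, 0, 0, 0, 0, 0, 0, 0, 0, 0, 0, 0, 0], "claw": 0.04, "force": 45}}

```text
clock: 53.3
eef_pos: [460.0, 187.8, 5.3]
eef_rot: [3.141, 0.002, 1.572]
wrist_force: [-1.1, -0.3, 6.8]
finger_gap: 49.6
finger_force: 45.0
```

Call:
{"fn": "jog_arm", "kwargs": {"plan": [0, 0, 0.04, 0, 0, 0, 0, 0, 0.08, 0, 0, 0, 0, 0, 0.13, 0, 0, 0, 0.01, -0.03, 0.15, 0, 0, -8, 0.02, -0.06, 0.15, 0, 0, -16, 0.03, -0.09, 0.15, 0, 0, -24, 0.04, -0.12, 0.15, 0, 0, -32, 0.05, -0.15, 0.15, 0, 0, -40, 0.06, -0.18, 0.15, 0, 0, -48, 0.07, -0.21, 0.15, 0, 0, -56, 0.08, -0.24, 0.15, 0, 0, -64, 0.09, -0.26, 0.15, 0, 0, -72, 0.102, -0.277, 0.15, 0, 0, -80, 0.102, -0.277, 0.15, 0, 0, -88, 0.102, -0.277, 0.15, 0, 0, -92.9, 0.102, -0.277, 0.15, 0, 0, -92.9, 0.102, -0.277, 0.15, 0, 0, -92.9]}}

```text
clock: 55.0
eef_pos: [561.7, -89.2, 154.6]
eef_rot: [-3.142, 0.002, -0.046]
wrist_force: [0.6, -0.5, -3.7]
finger_gap: 49.8
finger_force: 45.0
```

Call:
{"fn": "jog_arm", "kwargs": {"plan": [0, 0, -0.04, 0, 0, 0, 0, 0, -0.08, 0, 0, 0, 0, 0, -0.11, 0, 0, 0, 0, 0, -0.13, 0, 0, 0, 0, 0, -0.14, 0, 0, 0, 0, 0, -0.145, 0, 0, 0, 0, 0, -0.145, 0, 0, 0, 0, 0, -0.145, 0, 0, 0]}}

```text
clock: 55.8
eef_pos: [562.4, -89.4, 10.9]
eef_rot: [3.141, 0.0, -0.049]
wrist_force: [-0.1, -0.2, -1.7]
finger_gap: 49.5
finger_force: 45.0
```

Call:
{"fn": "jog_arm", "kwargs": {"plan": [0, 0, 0, 0, 0, 0, 0, 0, 0, 0, 0, 0, 0, 0, 0, 0, 0, 0, 0, 0, 0.04, 0, 0, 0, 0, 0, 0.08, 0, 0, 0, 0, 0, 0.12, 0, 0, 0, 0, 0, 0.16, 0, 0, 0, 0, 0.05, 0.2, 0, 0, 0, -0.04, 0.1, 0.24, 0, 0, 0, -0.08, 0.15, 0.26, 0, 0, 0, -0.1, 0.2, 0.26, 0, 0, 0, -0.1, 0.25, 0.26, 0, 0, 0, -0.1, 0.25, 0.26, 0, 0, 0], "claw": 0.06}}

```text
clock: 57.1
eef_pos: [461.0, 161.6, 270.9]
eef_rot: [-3.141, 0.0, -0.05]
wrist_force: [0.4, -0.0, -0.1]
finger_gap: 60.0
finger_force: 0.0
```

```bash
python3 - <<'E'
from h import *
p,d=shot('top'); print(manip.read_state()['eef_pos'])
P=pts('top',d); h=np.array([646,-177.]);ex=np.array([.9988,-.049]);ey=np.array([.049,.9988]);c=h-88*ex
for yb in(-85,0,83):
    w=c+yb*ey
    L=((P[:,:,:2]-w)@np.c_[ex,ey]); m=(abs(L[:,:,0])<70)&(abs(L[:,:,1])<38)&(P[:,:,2]>11)&(P[:,:,2]<40)
    if m.sum()>50:
        (x,y),(a,b),g=cv2.minAreaRect(L[m].astype(np.float32)); print(yb,'centre(box)',round(x,1),round(y+yb,1),round(a),round(b),round(g),'zmed',np.median(P[m][:,2]).round(1), 'mid z',np.median(P[m&(abs(L[:,:,1]-y)<8)][:,2]).round(1))
cv2.imwrite('pics/t10.png',cv2.resize(p[115:260,270:460,::-1],None,fx=4,fy=4))
E
```

```text
[459.52992062 167.28250282 271.72618905]
-85 centre(box) -2.2 -83.3 110 51 0 zmed 16.6 mid z 13.5
0 centre(box) 0.8 1.6 51 110 90 zmed 17.1 mid z 13.7
83 centre(box) -0.7 85.4 51 109 90 zmed 17.2 mid z 13.5
```

View pics/t10.png

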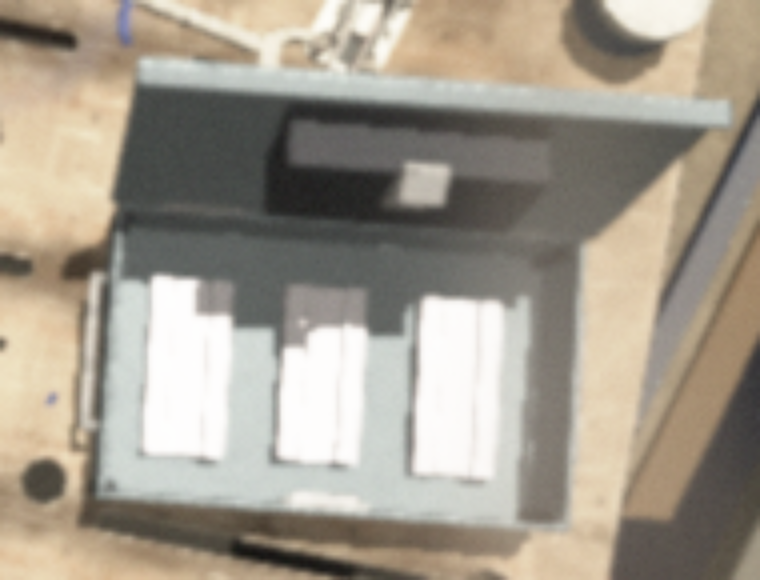

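All three bars lie flat and groove up in the box. At the groove mid-lines the depth reads about 13.5 against 17 at the tops. Now the finger goes behind the lid.

Call:
{"fn": "jog_arm", "kwargs": {"plan": [0.03, -0.01, 0.03, 0, 0, 0, 0.07, -0.03, 0.059, 0, 0, 0, 0.11, -0.05, 0.059, 0, 0, 0, 0.15, -0.07, 0.059, 0, 0, 0, 0.19, -0.09, 0.059, 0, 0, 0, 0.23, -0.11, 0.059, 0, 0, 0, 0.271, -0.13, 0.059, 0, 0, 0, 0.271, -0.17, 0.059, 0, 0, 0, 0.271, -0.21, 0.059, 0, 0, 0, 0.271, -0.241, 0.059, 0, 0, 0, 0.271, -0.241, 0.059, 0, 0, 0, 0.271, -0.241, 0.059, 0, 0, 0], "claw": 0.02}}

```text
clock: 58.35
eef_pos: [733.0, -81.3, 328.8]
eef_rot: [-3.141, 0.002, -0.05]
wrist_force: [0.4, 0.8, 0.4]
finger_gap: 20.2
finger_force: 0.0
```

Call:
{"fn": "jog_arm", "kwargs": {"plan": [0, 0, -0.04, 0, 0, 0, 0, 0, -0.08, 0, 0, 0, 0, 0, -0.104, 0, 0, 0, 0, 0, -0.104, 0, 0, 0]}}

```text
clock: 58.75
eef_pos: [732.0, -79.1, 221.1]
eef_rot: [-3.141, 0.008, -0.047]
wrist_force: [-0.0, 0.0, -0.6]
finger_gap: 19.9
finger_force: 0.0
```

Call:
{"fn": "jog_arm", "kwargs": {"plan": [-0.01, 0, 0.002, 0, 0, 0, -0.02, 0, 0.003, 0, 0, 0, -0.03, 0, 0.004, 0, 0, 0, -0.04, 0, 0.004, 0, 0, 0, -0.05, 0, 0.004, 0, 0, 0, -0.06, 0, 0.004, 0, 0, 0, -0.07, 0, 0.004, 0, 0, 0, -0.08, 0, 0.004, 0, 0, 0, -0.09, 0, 0.004, 0, 0, 0, -0.1, 0, 0.004, 0, 0, 0, -0.11, 0, 0.004, 0, 0, 0, -0.12, 0, 0.004, 0, 0, 0, -0.134, 0, 0.004, 0, 0, 0]}}

```text
clock: 60.05
eef_pos: [599.9, -80.1, 231.2]
eef_rot: [3.141, -0.002, -0.048]
wrist_force: [3.0, -0.8, -1.3]
finger_gap: 20.1
finger_force: 1.3
```

Call:
{"fn": "jog_arm", "kwargs": {"plan": [-0.01, 0, -0.004, 0, 0, 0, -0.02, 0, -0.008, 0, 0, 0, -0.03, 0, -0.014, 0, 0, 0, -0.039, 0, -0.02, 0, 0, 0, -0.048, 0, -0.027, 0, 0, 0, -0.056, 0, -0.034, 0, 0, 0, -0.064, 0, -0.042, 0, 0, 0, -0.072, 0, -0.05, 0, 0, 0, -0.078, 0, -0.058, 0, 0, 0]}}

```text
clock: 60.95
eef_pos: [521.7, -80.4, 172.6]
eef_rot: [3.141, -0.001, -0.048]
wrist_force: [-0.9, 0.9, 0.9]
finger_gap: 19.6
finger_force: 0.3
```

Call:
{"fn": "jog_arm", "kwargs": {"plan": [-0.005, 0, -0.007, 0, 0, 0, -0.009, 0, -0.014, 0, 0, 0, -0.013, 0, -0.021, 0, 0, 0, -0.017, 0, -0.028, 0, 0, 0, -0.02, 0, -0.036, 0, 0, 0, -0.023, 0, -0.044, 0, 0, 0, -0.025, 0, -0.052, 0, 0, 0, -0.027, 0, -0.06, 0, 0, 0, -0.029, 0, -0.068, 0, 0, 0, -0.029, 0, -0.068, 0, 0, 0]}}

```text
clock: 61.95
eef_pos: [491.4, -80.8, 101.7]
eef_rot: [-3.141, 0.004, -0.049]
wrist_force: [-0.2, -0.4, 1.1]
finger_gap: 20.0
finger_force: 0.0
```

```bash
python3 - <<'E'
from h import *
p,d=shot('side'); s=manip.read_state(); print(s['eef_pos'],s['wrist_force'])
P=pts('side',d)
for x in range(470,650,20):
    m=(abs(P[:,:,0]-x)<6)&(P[:,:,1]>-60)&(P[:,:,1]<-25)&(P[:,:,2]>60)&(P[:,:,2]<400); print(x,m.sum(),np.percentile(P[m][:,2],[50,95]).round(1) if m.sum() else '')
E
```

```text
[491.77682108 -80.88514184 102.42696401] [-0.10079655  0.29465652  0.11256546]
470 230 [291.2 331.5]
490 520 [248.4 322.2]
510 394 [281.5 354.9]
530 243 [363.1 396. ]
550 4 [62.3 64.4]
570 79 [75.9 88.6]
590 75 [84.  87.2]
610 73 [81.7 85. ]
630 69 [80.2 82.7]
```

Call:
{"fn": "jog_arm", "kwargs": {"plan": [-0.001, 0, -0.004, 0, 0, 0, -0.002, 0, -0.008, 0, 0, 0, -0.003, 0, -0.011, 0, 0, 0, -0.003, 0, -0.014, 0, 0, 0, -0.003, 0, -0.016, 0, 0, 0, -0.003, 0, -0.018, 0, 0, 0, -0.003, 0, -0.02, 0, 0, 0, -0.003, 0, -0.021, 0, 0, 0, -0.003, 0, -0.021, 0, 0, 0]}}

```text
clock: 62.9
eef_pos: [488.8, -80.9, 81.5]
eef_rot: [-3.142, 0.002, -0.049]
wrist_force: [-0.9, -0.6, -0.8]
finger_gap: 20.4
finger_force: 0.0
```

Call:
{"fn": "jog_arm", "kwargs": {"plan": [0, 0, -0.001, 0, 0, 0, 0, 0, -0.002, 0, 0, 0, 0, 0, -0.003, 0, 0, 0, 0, 0, -0.003, 0, 0, 0]}}

```text
clock: 63.3
eef_pos: [489.2, -80.9, 81.0]
eef_rot: [3.141, 0.001, -0.049]
wrist_force: [-14.1, 2.6, 31.3]
finger_gap: 20.0
finger_force: 15.8
```

Call:
{"fn": "jog_arm", "kwargs": {"plan": [0, 0, 0.03, 0, 0, 0, 0, 0, 0.07, 0, 0, 0, -0.02, 0.05, 0.12, 0, 0, 0, -0.04, 0.1, 0.15, 0, 0, 0, -0.06, 0.15, 0.17, 0, 0, 0, -0.06, 0.2, 0.17, 0, 0, 0, -0.06, 0.25, 0.17, 0, 0, 0, -0.06, 0.25, 0.17, 0, 0, 0, -0.06, 0.25, 0.17, 0, 0, 0]}}

```text
clock: 64.2
eef_pos: [428.4, 172.4, 249.1]
eef_rot: [-3.141, 0.001, -0.045]
wrist_force: [-0.1, -0.2, 0.2]
finger_gap: 20.1
finger_force: 0.0
```

```bash
python3 - <<'E'
from h import *
p,d=shot('top'); s=manip.read_state(); print(s['eef_pos'],s['clock'])
P=pts('top',d); h=np.array([646,-177.]);ex=np.array([.9988,-.049]);ey=np.array([.049,.9988])
L=(P[:,:,:2]-h)@np.c_[ex,ey]
for x in(-175,-165,-60,-10):
    for y in (-110,0,110):
        m=(abs(L[:,:,0]-x)<6)&(abs(L[:,:,1]-y)<15); print(x,y,np.median(P[m][:,2]).round(1) if m.any() else None)
m=(abs(L[:,:,0]+130)<6)&(abs(L[:,:,1])<16); print('grip',np.median(P[m][:,2]))
t=np.load('top0.npz'); diff=(abs(p.astype(int)-t['p']).max(2)>60)
for n,(u,v) in dict(flat=(291,285),mag=(365,295),tee=(255,145),soap=(208,286)).items(): print(n,diff[v-25:v+25,u-25:u+25].mean().round(3))
cv2.imwrite('pics/t11.png',p[:,:,::-1])
E
```

```text
[428.63717499 170.59416406 248.74264953] 64.25
-175 -110 80.3
-175 0 80.2
-175 110 80.4
-165 -110 80.0
-165 0 80.2
-165 110 80.6
-60 -110 80.0
-60 0 80.3
-60 110 80.4
-10 -110 80.4
-10 0 79.9
-10 110 80.5
grip 77.81576081720476
flat 0.0
mag 0.0
tee 0.0
soap 0.745
```

View pics/t11.png

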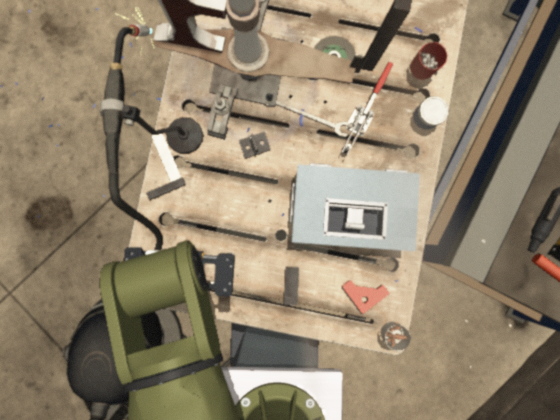

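The lid is level within about 0.5 mm over its whole length at (355,208), with the paddle flush. The bystanders I can see haven't moved; the arm hides only the soapstone, which was in place in the last side view.

```bash
python3 -c "
from cell import manip
print(manip.sign_off())"
```

```text
the job is handed in; nothing more can be done
None
```

I handed the job in at about 64 s: all three bars lie groove up in the box (two turned over), the lid is shut flush with the paddle home, and the other things were left where they were.

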